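# Neck block held hole-up on the glue needle

### The arm

A 7-joint arm with a two-finger parallel gripper is mounted at the origin on a cart in front of the work surface, level with it; the furniture and walls round the work are solid. World frame = base frame: x ahead of the robot, y to its left, z up, the work surface at z = 0. Lengths are in m, angles in rad, forces in N, time in s.
With the tool pointing down it reaches from about 0.4 to 0.875 m from the base axis. Payload 19.3 kg.
Tool frame: the origin (TCP) lies at the very end of the fingers, on their centre line; the grasp point (between the pads) lies 19 mm behind it; z points along the fingers, y is the line along which they close (so a half turn about z gives the same grasp; the last joint's range is limited). The gripper opens to 85 mm and grips with 20 to 120 N. Pads are 22 mm wide; open, the fingers measure 114 mm over their backs; the gripper's body (76 mm by 85 mm) begins 54 mm behind the grasp point. The pads swing forward as they close: fully open they stand 13 mm farther back than shut.
Start: joints at [1.228, 0.521, -0.036, 1.599, 0.021, 1.021, -0.113], TCP at [0.168, -0.602, 0.231] pointing down, gripper open.
Joint ranges: [-2.91, 2.91], [-0.3, 2.13], [-1.5, 1.42], [0.17, 2.43], [-1.26, 4.41], [0.16, 1.93], [-2.52, 2.52]. Speed limits (rad/s): [1.89, 1.89, 2.39, 2.39, 3.01, 3.01, 3.01].

### API

Orientations are given as [roll, pitch, yaw] about the fixed x, y, z axes, in that order (R = Rz(yaw) Ry(pitch) Rx(roll)).
In Python, from workcell import bot gives the robot as it stands.
- The arm moves only by the shell command python3 -m crank 'ROWS' [FORCE]. ROWS is a JSON object of lists of equal length, an entry for each row: "travel": the shift along the world's x, y, z in cm, a list of three; "turn": the turn, a rotation vector about the world's x, y, z in degrees, a list of three; "gripper": the closure, from 0 (fully open) to 1 (shut). A call has exactly 5 rows; each row is the pose to reach, as a shift and turn from the pose commanded when the call began; what a row does not reach only later rows make up. A row lasts 1/10 s, in which the tool goes at most 50 mm and 8.59 degrees, less where a joint would pass 70% of its speed; a pose out of reach is approached as far as the arm can. A call with a gripper value outside its range is refused whole. The fingers move at their own pace and stop on an object; FORCE is the grip in N (left out, the last holds). Time passes only in rows, so rows that repeat a pose let the fingers close, or fill a call up. It gives the time, the measured TCP pose, the force, the opening and the grip force at its end, in the units of the state.
- bot.observe(): the state, without advancing time (a new reading comes with each control period).
- bot.grab_frame(name): name is "scene" or "top"; returns a dict with "pixels" (384x512x3 uint8, red, green, blue), "fx", "fy", "cx", "cy" (pixels), "dist" ([k1, k2, p1, p2, k3] as OpenCV has them; the pictures are not rectified), "extrinsics" (4x4, takes a point from world to camera coordinates). Camera axes: x right, y down, z forward; pixel columns grow to the right and rows downward; lengths in m; the calibration is good to about 2 mm. A picture is of the moment at which its call begins. There is no depth.
- bot.job_done(): hands the job in; it is judged then, once.
The state is a dict: "clock": time; "qpos": joint angles; "qd": joint speeds; "joint_efforts": joint torques, N m; "position": TCP position; "tool_rot": TCP orientation; "force": force on the tool from outside, world axes, zero at the start; "moment": the same for the moment, N m; "grip_width": finger opening in m; "finger_force": force on a finger pad.
Only numpy, scipy, OpenCV 4.12 (cv2) and the standard library are available. Lean on these libraries where they do the work, as an engineer would, in place of code of your own. Each camera call takes 0.05 s, during which the arm holds its last target. There are 200 camera calls.

### The job

Get the neck block ready for glue: first lay the thin plywood drip board flat under the needle of the glue stand and let go of it. Then pick up the neck block, find the end with the blind dowel hole, turn the block so that the hole faces straight up, and bring it up from below until the needle's tip stands about a centimetre inside the hole without touching it. The program finishes while still holding the block steady there; never push against the needle, and leave the mug, the brush and the sanding block where they are.

Things in the scene. Friction and masses are not known exactly. Their poses are not given: they have to be found in the camera images.
- neck_block: Light wooden lute neck block, 64 mm long (x), 44 wide (y), 48 high (z), 0.08 to 0.15 kg, lying on its underside, turned any way; origin at the centre of the underside. Both long sides are flat to 40 mm up; above that a rebate 10 mm wide, 8 deep runs along the -y top edge. Only the end facing -x has the blind dowel hole; the other end is plain.
- hole_mouth (a point): Centre of the mouth of the round blind dowel hole, 16 mm in diameter and 28 mm deep, in the block's -x end (block frame: x -32 mm, y 0, z 20 mm). Axes as the block's: the hole opens towards -x and runs in along +x.
- drip_board: Thin plywood offcut 150 mm long (x), 60 mm wide (y), 6 mm thick (z), 0.045 kg, lying flat on the bench; origin at the centre of the underside. Its two ends and two faces are alike.
- stand: Fixed glue stand. Steel base plate 210 x 140 mm, top 14 mm above the bench; origin under its centre, x along its length, away from the robot. A post (18 mm thick, 400 tall) stands at x +80 mm; an arm 330 to 380 mm up holds an upright white syringe at x -35 mm: 25 mm thick, 288 to 430 mm above the bench, clamp ring 37 mm thick. Nothing else stands on the plate.
- needle: Long blunt steel needle, 4 mm thick, hanging straight down below the syringe, rigid and fixed to the stand; 66 mm of it are bare below its hub (10 mm thick; the syringe's nose begins 78 mm above the tip). Origin at the tip, z up. Over 4 N of push on it spoils the job.
- needle_tip (a point): Lower end of the needle, 210 mm above the bench, above the stand's base plate (stand frame x -35 mm, y 0). Axes as the stand's, z up.
- brush_mug: Dark mug, 80 mm across, 81 mm tall, a bystander on the bench to the right; origin at the centre of its underside.
- glue_brush: Flat glue brush, 172 mm long, 46 wide, 13 thick, a bystander on the bench to the left; origin under its centre.
- sanding_block: Wooden sanding block, 42 x 76 mm, 29 mm high, a bystander to the left of the stand; origin under its centre.
Things that resemble listed ones, but are neither listed nor needed, are in the scene too. There is more than one size of the neck_block; the job needs the larger.

How it is judged:
On the way:
1. the drip board lies flat on the stand's base under the needle, let go of (x of needle_tip in the frame of drip_board between -0.065 and 0.065 m and y of needle_tip in the frame of drip_board between -0.025 and 0.025 m and angle between drip_board's own z axis and vertical below 0.06 rad and height (world z) of drip_board below 0.02 m and contact force between the fingers and drip_board below 0.1 N), for 0.3 s.
At the end, for the whole second after the job is handed in: The fingers hold the block still, touching no part of the stand, its hole up within 0.15 rad, the needle tip 4 to 20 mm inside and within 5.5 mm of the hole's axis each way; the drip board lies flat on the stand's base, the needle over it, 5 mm or more in from its sides, 10 mm from its ends (angle between neck_block's own x axis and vertical above 2.99 rad and x of needle_tip in the frame of hole_mouth between 0.004 and 0.02 m and y of needle_tip in the frame of hole_mouth between -0.0055 and 0.0055 m and z of needle_tip in the frame of hole_mouth between -0.0055 and 0.0055 m and contact force between the fingers and neck_block above 3 N and contact force between neck_block and stand below 0.3 N and linear speed of neck_block below 0.02 m/s and x of needle_tip in the frame of drip_board between -0.065 and 0.065 m and y of needle_tip in the frame of drip_board between -0.025 and 0.025 m and angle between drip_board's own z axis and vertical below 0.06 rad and height (world z) of drip_board below 0.02 m); the arm keeps its last pose, push and grip.
It fails at once if something pushes on the needle with over 4 N (contact force between needle and anything else above 4 N).
It fails at once if the mug is moved over 30 mm or tipped (distance of brush_mug from where it was at the start of the episode above 0.03 m or angle between brush_mug's own z axis and vertical above 0.3 rad).
It fails at once if the glue brush is moved over 30 mm (distance of glue_brush from where it was at the start of the episode above 0.03 m).
It fails at once if the sanding block is moved over 30 mm (distance of sanding_block from where it was at the start of the episode above 0.03 m).
It also fails if it takes over 72 s, if anything falls off the work surface, if the arm or the gripper's body presses on something with over 40 N, if the wrist force passes 120 N, or if a joint passes its speed limit or range.

## Working session

There is one attempt and no reset: what is moved stays moved. The work goes in short steps, Python scripts to look and compute and a shell command to move; the robot and the scene stay as the last step left them, time stands still between calls to the robot, and variables do not carry over. Pictures are saved under pics/ and viewed, at most 10 in all, crops included, and the job is handed in when it is done.

```bash
ls; mkdir -p pics; cat > h.py <<'E'
import numpy as np, cv2, json
from workcell import bot
def snap(n,f):
    d=bot.grab_frame(n); cv2.imwrite(f'pics/{f}.png',d['pixels'][...,::-1])
    np.savez(f'pics/{f}.npz',**{k:np.array(v) for k,v in d.items()}); return d
def load(f): return dict(np.load(f'pics/{f}.npz'))
def K(d): return np.array([[d['fx'],0,d['cx']],[0,d['fy'],d['cy']],[0,0,1]],float)
def rays(d,px):
    u=cv2.undistortPoints(np.array(px,float).reshape(-1,1,2),K(d),np.array(d['dist'],float)).reshape(-1,2)
    E=np.array(d['extrinsics']);R=E[:3,:3];c=-R.T@E[:3,3]
    return c,np.c_[u,np.ones(len(u))]@R
def onz(d,px,z):
    c,r=rays(d,px); return c+r*((z-c[2])/r[:,2])[:,None]
def tri(d1,p1,d2,p2):
    out=[]
    for a,b in zip(p1,p2):
        A=[];B=[]
        for d,p in((d1,a),(d2,b)):
            c,r=rays(d,[p]);r=r[0]/np.linalg.norm(r);P=np.eye(3)-np.outer(r,r);A.append(P);B.append(P@c)
        out.append(np.linalg.lstsq(np.vstack(A),np.hstack(B),rcond=None)[0])
    return np.array(out)
def proj(d,P):
    E=np.array(d['extrinsics']);return cv2.projectPoints(np.array(P,float).reshape(-1,1,3),cv2.Rodrigues(E[:3,:3])[0],E[:3,3],K(d),np.array(d['dist'],float))[0].reshape(-1,2)
E
python3 - <<'E'
from h import *
a=snap('scene','s0');b=snap('top','t0')
cv2.imwrite('pics/both.png',cv2.resize(np.vstack([a['pixels'],b['pixels']])[...,::-1],None,fx=.78,fy=.78))
for d in(a,b):
    E=np.array(d['extrinsics']);print(d['fx'],(-E[:3,:3].T@E[:3,3]).round(3),E[2,:3].round(2))
s=bot.observe();print(s['position'],s['tool_rot'],s['grip_width'],s['clock'])
E
```

```text
pics
410.74389180446155 [0.209 0.567 0.909] [ 0.32 -0.64 -0.7 ]
444.9551114955748 [ 0.28  -0.144  1.244] [ 0.21  0.01 -0.98]
[ 0.16832112 -0.60160102  0.23077808] [-3.14056328e+00  6.55058895e-05  2.72879442e-01] 0.08504785362654527 0.1
```

View pics/t0.png

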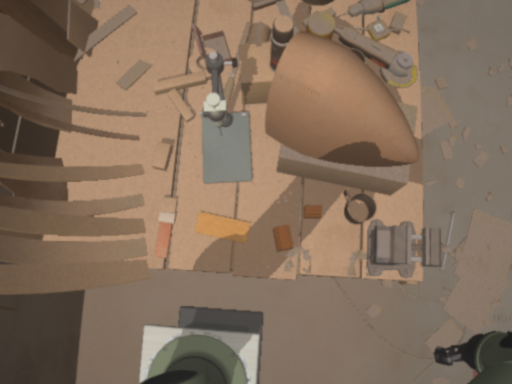

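View pics/s0.png

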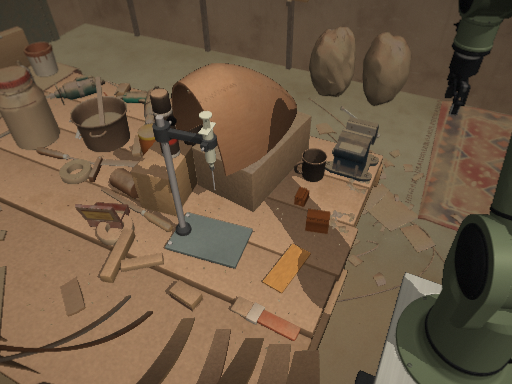

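The top view shows the stand plate at (227,147), an orange board at (222,227), two brown blocks at (283,237) and (313,212), the mug at (360,207) and the brush at (165,235). In the scene view the board is at (286,267), the blocks at (317,220) and (301,196), and the needle tip near (214,190).

Block candidates in the top view are (283,237) and (313,212). The first looks larger, which is what the job needs. I'll confirm it in one enlarged crop and measure.

```bash
python3 - <<'E'
from h import *
a=load('s0');b=load('t0')
A=a['pixels'][175:300,255:345];B=b['pixels'][195:265,190:335]
A=cv2.resize(A,None,fx=4.4,fy=4.4,interpolation=3);B=cv2.resize(B,None,fx=2.75,fy=2.75,interpolation=3)
im=np.zeros((560,800,3),np.uint8);im[:A.shape[0],:A.shape[1]]=A;im[:B.shape[0],400:400+B.shape[1]]=B[:,:400]
C=cv2.resize(a['pixels'][165:205,185:245],None,fx=6,fy=6,interpolation=3);im[250:490,420:780]=C
cv2.imwrite('pics/c1.png',im[...,::-1])
for n,d in(('s',a),('t',b)):
    h=cv2.cvtColor(d['pixels'],cv2.COLOR_RGB2HSV)
    for nm,lo,hi in(('board',(10,130,140),(25,255,255)),('block',(3,130,40),(14,255,165))):
        m=cv2.inRange(h,lo,hi)
        if n=='s': m[:180]=0;m[:,:255]=0;m[290:]=0;m[:,345:]=0
        else: m[:195]=0;m[:,:190]=0;m[265:]=0;m[:,330:]=0
        for c in cv2.findContours(m,0,2)[0]:
            if cv2.contourArea(c)>60:
                print(n,nm,cv2.contourArea(c),np.round(cv2.boxPoints(cv2.minAreaRect(c)),1).tolist(), onz(d,[cv2.minAreaRect(c)[0]],.006 if nm=='board' else .048).round(3))
                if nm=='board': print(onz(d,cv2.boxPoints(cv2.minAreaRect(c)),.006).round(3).tolist())
E
```

```text
s board 864.5 [[262.3999938964844, 280.79998779296875], [291.70001220703125, 241.8000030517578], [309.79998779296875, 255.3000030517578], [280.5, 294.3999938964844]] [[ 0.433 -0.028  0.006]]
[[0.472, 0.034, 0.006], [0.454, -0.116, 0.006], [0.391, -0.094, 0.006], [0.414, 0.05, 0.006]]
s block 478.0 [[304.20001220703125, 230.5], [307.3999938964844, 207.89999389648438], [330.29998779296875, 211.1999969482422], [327.0, 233.6999969482422]] [[ 0.407 -0.183  0.048]]
s block 194.5 [[291.3999938964844, 202.1999969482422], [300.0, 185.0], [311.20001220703125, 190.60000610351562], [302.6000061035156, 207.8000030517578]] [[ 0.482 -0.254  0.048]]
t board 971.0 [[194.60000610351562, 231.6999969482422], [198.89999389648438, 211.60000610351562], [249.8000030517578, 222.3000030517578], [245.60000610351562, 242.39999389648438]] [[ 0.433 -0.038  0.006]]
[[0.415, 0.038, 0.006], [0.472, 0.032, 0.006], [0.452, -0.114, 0.006], [0.395, -0.106, 0.006]]
t block 323.0 [[272.8999938964844, 227.39999389648438], [288.1000061035156, 224.39999389648438], [292.6000061035156, 247.10000610351562], [277.3999938964844, 250.10000610351562]] [[ 0.411 -0.206  0.048]]
t block 150.5 [[305.0, 206.0], [320.0, 206.0], [320.0, 217.0], [305.0, 217.0]] [[ 0.487 -0.283  0.048]]
```

View pics/c1.png

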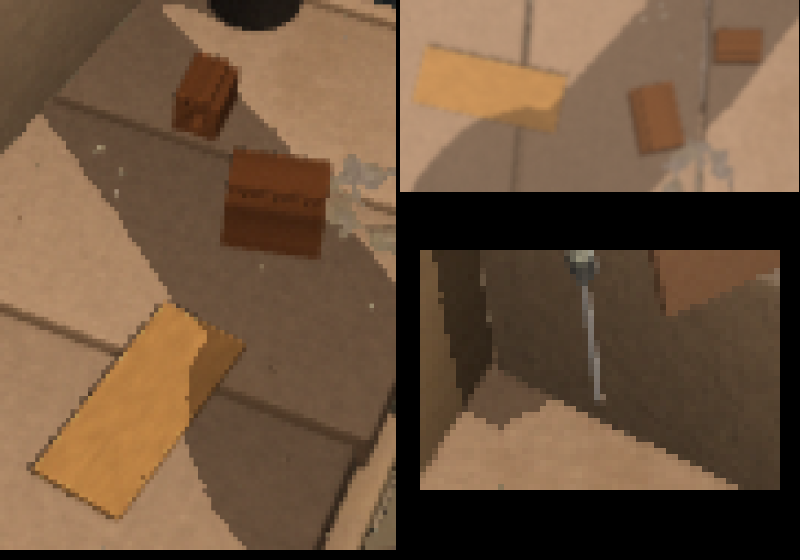

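The crop confirms the pick: the block at top (283,237) / scene (317,220) is clearly larger than the one at top (313,212). Its stepped rebate shows on the side facing the scene camera (world +y), so the hole should point to world +x. I'll check that once the block is lifted. Next I measure the stand, needle and block.

```bash
python3 - <<'E'
from h import *
a=load('s0');b=load('t0')
for n,d,roi in(('s',a,(205,275,160,260)),('t',b,(105,190,195,260))):
    h=cv2.cvtColor(d['pixels'],cv2.COLOR_RGB2HSV)
    m=cv2.inRange(h,(80,20,50),(110,120,200));z=np.zeros_like(m);z[roi[0]:roi[1],roi[2]:roi[3]]=m[roi[0]:roi[1],roi[2]:roi[3]]
    c=max(cv2.findContours(z,0,2)[0],key=cv2.contourArea);q=cv2.approxPolyDP(cv2.convexHull(c),4,True)[:,0]
    print(n,q.tolist(),onz(d,q,.014).round(3).tolist())
# needle rows in scene: dark->bright column peak
g=a['pixels'].astype(int).sum(2)
for r in range(166,197,3): print(r,g[r,208:220].tolist())
# block top-face corners, both views, tri: scene top-face corners (crop/4.4) 
sc=lambda x,y:(255+x/4.4-.5,175+y/4.4-.5)
tc=lambda x,y:(190+(x-400)/2.75-.5,195+y/2.75-.5)
S=[sc(236,151),sc(330,159),sc(325,256),sc(222,245)]
print('block bottom side on bench',onz(a,S[2:],0).round(3).tolist(),'top far edge',onz(a,S[:2],.048).round(3).tolist())
print('tri top corners',tri(a,S[:2],b,[tc(669,84),tc(684,148)]).round(3).tolist())
B=[tc(629,92),tc(669,84),tc(684,148),tc(642,154)]
print('top@48',onz(b,B,.048).round(3).tolist())
# board corners both views
P=[(262.4,280.8),(291.7,241.8),(309.8,255.3),(280.5,294.4)];Q=[(198.9,211.6),(249.8,222.3),(245.6,242.4),(194.6,231.7)]
Ps=[sc(35,467),sc(168,305),sc(245,347),sc(118,520)]
print('board tri',tri(a,Ps,b,Q).round(3).tolist(),onz(a,Ps,.006).round(3).tolist())
print('tip ray scene at z=.21',onz(a,[(185+(598-420)/6,165+(400-250)/6)],.21).round(3))
E
```

```text
Traceback (most recent call last):
ValueError: max() iterable argument is empty
```

```bash
python3 - <<'E'
from h import *
a=load('s0');b=load('t0')
for n,d,roi,seed in(('s',a,(205,275,160,260),(220,240)),('t',b,(105,190,195,260),(228,160))):
    p0=d['pixels'][seed[1],seed[0]].astype(int)
    m=(abs(d['pixels'].astype(int)-p0).max(2)<28).astype(np.uint8);z=np.zeros_like(m);z[roi[0]:roi[1],roi[2]:roi[3]]=m[roi[0]:roi[1],roi[2]:roi[3]]
    c=max(cv2.findContours(z,0,2)[0],key=cv2.contourArea);q=cv2.approxPolyDP(cv2.convexHull(c),4,True)[:,0]
    print(n,p0,q.tolist(),onz(d,q,.014).round(3).tolist())
g=a['pixels'].astype(int).sum(2)
for r in range(166,197,3): print(r,g[r,208:220].tolist())
sc=lambda x,y:(255+x/4.4-.5,175+y/4.4-.5)
tc=lambda x,y:(190+(x-400)/2.75-.5,195+y/2.75-.5)
S=[sc(236,151),sc(330,159),sc(325,256),sc(222,245)]
print('block bottom side on bench',onz(a,S[2:],0).round(3).tolist(),'top far edge',onz(a,S[:2],.048).round(3).tolist())
print('tri top corners',tri(a,S[:2],b,[tc(669,84),tc(684,148)]).round(3).tolist())
B=[tc(629,92),tc(669,84),tc(684,148),tc(642,154)]
print('top@48',onz(b,B,.048).round(3).tolist())
Q=[(198.9,211.6),(249.8,222.3),(245.6,242.4),(194.6,231.7)]
Ps=[sc(35,467),sc(168,305),sc(245,347),sc(118,520)]
print('board tri',tri(a,[Ps[0],Ps[1],Ps[2],Ps[3]],b,Q).round(3).tolist(),onz(a,Ps,.006).round(3).tolist())
print('tip ray scene at z=.21',onz(a,[(185+(598-420)/6,165+(400-250)/6)],.21).round(3))
E
```

```text
s [108 113 104] [[176, 205], [251, 228], [237, 264], [165, 247]] [[0.822, -0.091, 0.014], [0.576, -0.106, 0.014], [0.553, 0.021, 0.014], [0.759, 0.056, 0.014]]
t [131 133 126] [[249, 112], [252, 179], [238, 188], [204, 183], [202, 109], [226, 105]] [[0.777, -0.088, 0.014], [0.575, -0.111, 0.014], [0.546, -0.074, 0.014], [0.554, 0.024, 0.014], [0.778, 0.051, 0.014], [0.795, -0.019, 0.014]]
166 [196, 157, 285, 411, 385, 278, 239, 192, 203, 210, 211, 201]
169 [184, 187, 181, 175, 203, 186, 191, 195, 195, 205, 201, 193]
172 [178, 175, 173, 182, 327, 262, 189, 186, 188, 184, 203, 194]
175 [178, 181, 178, 184, 265, 385, 185, 189, 186, 184, 185, 183]
178 [174, 179, 176, 175, 189, 351, 177, 181, 179, 172, 177, 184]
181 [167, 168, 173, 176, 175, 313, 259, 169, 170, 182, 174, 179]
184 [171, 162, 164, 171, 163, 242, 358, 168, 179, 173, 167, 173]
187 [151, 153, 160, 156, 153, 167, 341, 162, 175, 174, 175, 174]
190 [345, 184, 160, 168, 163, 158, 188, 200, 173, 163, 167, 168]
193 [386, 386, 379, 376, 381, 356, 344, 187, 169, 160, 168, 167]
196 [387, 391, 391, 391, 397, 389, 385, 382, 388, 397, 389, 365]
block bottom side on bench [[0.373, -0.196, -0.0], [0.437, -0.176, 0.0]] top far edge [[0.446, -0.215, 0.048], [0.388, -0.234, 0.048]]
tri top corners [[0.446, -0.217, 0.046], [0.386, -0.234, 0.048]]
top@48 [[0.435, -0.178, 0.048], [0.445, -0.217, 0.048], [0.383, -0.235, 0.048], [0.375, -0.194, 0.048]]
board tri [[0.473, 0.032, 0.004], [0.451, -0.114, 0.001], [0.395, -0.106, -0.002], [0.416, 0.04, -0.003]] [[0.472, 0.033, 0.006], [0.448, -0.11, 0.006], [0.393, -0.1, 0.006], [0.414, 0.045, 0.006]]
tip ray scene at z=.21 [[ 0.631 -0.03   0.21 ]]
```

Needle ≈ (0.632,-0.032), with the stand yawed about 8°. Board centre is (0.433,-0.037) with its long axis heading 82°. Block centre is (0.410,-0.206) with yaw about 17°. The measured heights fit the text: block top 0.047, board about 0.

Plan: grip the board near its -y end with the hand leaning back, turn it, and lay it lengthwise under the needle.

```bash

python3 -m crank '{"travel":[[2.1,4.2,0],[4.2,8.4,0],[6.3,12.6,0],[8.4,16.8,0],[10.5,21,0]],"turn":[[0,0,7],[0,0,14],[0,0,21],[0,0,28],[0,0,35]],"gripper":[0,0,0,0,0]}' 60
python3 -m crank '{"travel":[[2.1,4.2,0],[4.2,8.4,0],[6.3,12.6,0],[8.4,16.8,0],[10.5,21,0]],"turn":[[0,0,7],[0,0,14],[0,0,21],[0,0,28],[0,0,31.3]],"gripper":[0,0,0,0,0]}'
python3 -m crank '{"travel":[[2,4,-2],[3,6,-4],[4,8,-7],[4.7,9.3,-10],[4.7,9.3,-12]],"turn":[[3,-0.4,0],[6,-0.8,0],[9,-1.3,0],[14.9,-2.1,0],[14.9,-2.1,0]],"gripper":[0,0,0,0.12,0.12]}'
python3 - <<'E'
from h import *
s=bot.observe();print(s)
from scipy.spatial.transform import Rotation as R
M=R.from_euler('xyz',s['tool_rot']).as_matrix();print(M.round(3))
E
```

```text
clock: 0.6
position: [0.2737, -0.3901, 0.2312]
tool_rot: [-3.141, 0.0, 0.889]
force: [2.1, -0.2, 1.5]
grip_width: 0.0852
finger_force: 0.0
clock: 1.1
position: [0.3787, -0.1802, 0.2314]
tool_rot: [3.141, 0.0, 1.435]
force: [1.6, -1.1, 0.5]
grip_width: 0.0853
finger_force: 0.0
clock: 1.6
position: [0.4251, -0.0887, 0.1092]
tool_rot: [-3.139, -0.267, 1.428]
force: [0.7, 0.1, -0.1]
grip_width: 0.0752
finger_force: 0.0
{'clock': 1.6, 'qpos': array([ 0.71622723,  0.51968437, -0.57544548,  2.1400122 ,  0.012707  ,
        0.57221276,  0.04739168]), 'qd': array([-0.20127879,  0.32514865,  0.20108355,  0.13855687,  0.28497486,
       -0.45949043, -0.18507698]), 'joint_efforts': array([  3.44132312, -73.93180847, -11.83873147, -22.92022347,
        -3.7635389 ,   1.11795176,   2.8418579 ]), 'position': array([ 0.4250575 , -0.08865938,  0.10918854]), 'tool_rot': array([-3.13940603, -0.2673695 ,  1.42770252]), 'force': array([ 0.72687395,  0.08298412, -0.11232148]), 'moment': array([-0.27419887,  0.0329198 , -0.05682185]), 'finger_force': 0.0, 'grip_width': 0.0751600633713563}
[[ 0.138  0.99   0.036]
 [ 0.955 -0.142  0.262]
 [ 0.264 -0.002 -0.964]]
```

```bash

python3 -m crank '{"travel":[[0,0,-3],[0,0,-6],[0,0,-8.5],[0,0,-9.6],[0,0,-9.6]],"turn":[[0,0,0],[0,0,0],[0,0,0],[0,0,0],[0,0,0]],"gripper":[0.15,0.15,0.15,0.15,0.15]}'
python3 - <<'E'
from h import *
a=snap('scene','s1');b=snap('top','t1')
A=cv2.resize(a['pixels'][180:310,220:350],None,fx=3,fy=3,interpolation=3);B=cv2.resize(b['pixels'][170:300,150:280],None,fx=3,fy=3,interpolation=3)
cv2.imwrite('pics/c2.png',np.hstack([A,B])[...,::-1])
E
```

```text
clock: 2.1
position: [0.4248, -0.0884, 0.0145]
tool_rot: [-3.139, -0.263, 1.43]
force: [-0.0, 0.4, 0.9]
grip_width: 0.0722
finger_force: 0.0
```

View pics/c2.png

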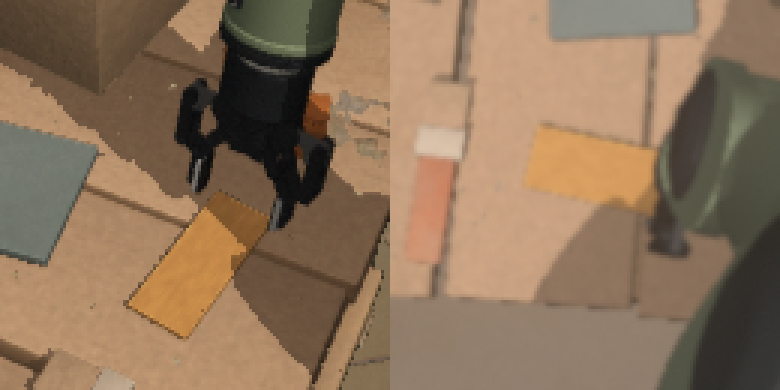

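The picture shows the two fingers straddling the board's -y end: scene crop (200,190) and (283,215), board corners (215,195) and (270,215). Now I feel for the bench.

```bash

python3 -m crank '{"travel":[[0,0,-0.3],[0,0,-0.6],[0,0,-0.9],[0,0,-1.1],[0,0,-1.1]],"turn":[[0,0,0],[0,0,0],[0,0,0],[0,0,0],[0,0,0]],"gripper":[0.15,0.15,0.15,0.15,0.15]}'
python3 -m crank '{"travel":[[0,0,-0.1],[0,0,-0.2],[0,0,-0.3],[0,0,-0.3],[0,0,-0.3]],"turn":[[0,0,0],[0,0,0],[0,0,0],[0,0,0],[0,0,0]],"gripper":[0.15,0.15,0.15,0.15,0.15]}'
```

```text
clock: 2.7
position: [0.4253, -0.0889, 0.0041]
tool_rot: [-3.141, -0.263, 1.43]
force: [0.1, 0.2, -0.8]
grip_width: 0.0723
finger_force: 0.0
clock: 3.2
position: [0.4254, -0.0889, 0.0013]
tool_rot: [-3.141, -0.263, 1.43]
force: [0.1, 0.4, 0.8]
grip_width: 0.0727
finger_force: 0.0
```

```bash

python3 -m crank '{"travel":[[0,0,-0.1],[0,0,-0.2],[0,0,-0.3],[0,0,-0.4],[0,0,-0.4]],"turn":[[0,0,0],[0,0,0],[0,0,0],[0,0,0],[0,0,0]],"gripper":[0.15,0.15,0.15,0.15,0.15]}'
python3 -m crank '{"travel":[[0,0,-0.05],[0,0,-0.1],[0,0,-0.15],[0,0,-0.2],[0,0,-0.2]],"turn":[[0,0,0],[0,0,0],[0,0,0],[0,0,0],[0,0,0]],"gripper":[0.15,0.15,0.15,0.15,0.15]}'
```

```text
clock: 3.7
position: [0.4253, -0.0888, -0.0029]
tool_rot: [-3.141, -0.263, 1.43]
force: [0.1, 0.5, -0.3]
grip_width: 0.0722
finger_force: 0.0
clock: 4.2
position: [0.4253, -0.0889, -0.0048]
tool_rot: [-3.141, -0.263, 1.43]
force: [0.6, -0.2, 1.2]
grip_width: 0.0724
finger_force: 0.0
```

```bash

python3 -m crank '{"travel":[[0,0,0],[0,0,0],[0,0,0],[0,0,0],[0,0,0]],"turn":[[0,0,0],[0,0,0],[0,0,0],[0,0,0],[0,0,0]],"gripper":[0.2,0.23,0.26,0.3,0.35]}' 40
```

```text
clock: 4.7
position: [0.4264, -0.0892, -0.0034]
tool_rot: [3.14, -0.262, 1.43]
force: [-4.9, -3.7, 43.0]
grip_width: 0.0587
finger_force: 41.0
```

```bash

python3 -m crank '{"travel":[[0,0,0],[0,0,0],[0,0,0],[0,0,0],[0,0,0]],"turn":[[0,0,0],[0,0,0],[0,0,0],[0,0,0],[0,0,0]],"gripper":[0.4,0.4,0.4,0.4,0.4]}' 40
```

```text
clock: 5.2
position: [0.4264, -0.0892, -0.0034]
tool_rot: [3.139, -0.262, 1.43]
force: [-4.6, -3.8, 43.9]
grip_width: 0.059
finger_force: 41.1
```

Gripped at 59 mm. Lifting, then turning -74° and moving towards the stand.

```bash

python3 -m crank '{"travel":[[0,0,1],[0,0,3],[0,0,5],[0,0,8],[0,0,10]],"turn":[[0,0,0],[0,0,0],[0,0,0],[0,0,0],[0,0,0]],"gripper":[0.45,0.45,0.45,0.45,0.45]}' 60
python3 -m crank '{"travel":[[0.5,0.4,0],[1,0.8,0],[1.5,1.2,0],[2,1.6,0],[2.5,2,0]],"turn":[[0,0,-8],[0,0,-16],[0,0,-24],[0,0,-32],[0,0,-40]],"gripper":[0.45,0.45,0.45,0.45,0.45]}'
python3 -m crank '{"travel":[[1,0.5,0],[2,1,0],[3,1.5,0],[4,2,0],[4,2,0]],"turn":[[0,0,-8],[0,0,-16],[0,0,-24],[0,0,-32],[0,0,-34]],"gripper":[0.45,0.45,0.45,0.45,0.45]}'
python3 - <<'E'
from h import *
a=snap('scene','s2');b=snap('top','t2')
A=cv2.resize(a['pixels'][150:290,150:310],None,fx=2.5,fy=2.5,interpolation=3);B=cv2.resize(b['pixels'][80:220,150:310],None,fx=2.5,fy=2.5,interpolation=3)
cv2.imwrite('pics/c3.png',np.hstack([A,B])[...,::-1])
E
```

```text
clock: 5.7
position: [0.4255, -0.0889, 0.0968]
tool_rot: [3.141, -0.262, 1.43]
force: [0.7, 0.1, 0.3]
grip_width: 0.0579
finger_force: 64.0
clock: 6.2
position: [0.4504, -0.069, 0.0954]
tool_rot: [-3.141, -0.263, 0.725]
force: [0.1, -0.3, -1.7]
grip_width: 0.0573
finger_force: 64.0
clock: 6.7
position: [0.4913, -0.0468, 0.0955]
tool_rot: [-3.141, -0.263, 0.138]
force: [-0.3, -0.5, -0.5]
grip_width: 0.0574
finger_force: 64.1
```

View pics/c3.png

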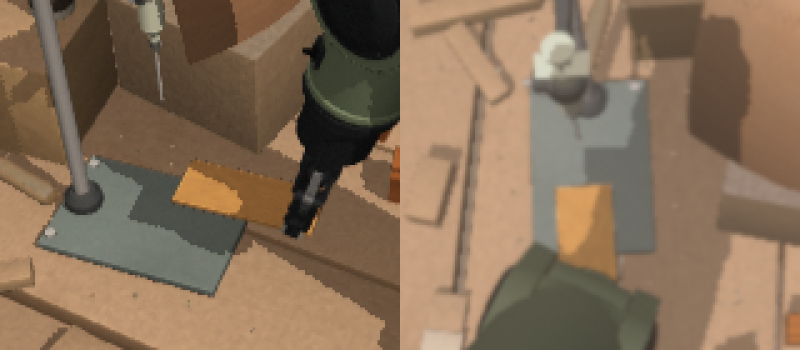

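The board is held level, heading over the plate: top crop far edge (555–610,185). The needle shows in both views, with its tip near top crop (578,137) and scene crop (161,98). Measuring both.

```bash
python3 - <<'E'
from h import *
a=load('s2');b=load('t2')
f=lambda x,y,ox,oy:((x+.5)/2.5-.5+ox,(y+.5)/2.5-.5+oy)
ts=f(161,99,150,150)
c,r=rays(a,[ts]);print('scene@.21',onz(a,[ts],.21).round(4))
g=b['pixels'].astype(int).sum(2)
print(g[120:142,214:230])
tt=f(578,137,150,80)[0]-160,0
for v in (133,134,135): print(v,tri(a,[ts],b,[(221.2,v)]).round(4),onz(b,[(221.2,v)],.21).round(4))
# board far corners
h=cv2.cvtColor(b['pixels'],cv2.COLOR_RGB2HSV);m=cv2.inRange(h,(10,110,120),(25,255,255));z=np.zeros_like(m);z[145:200,205:245]=m[145:200,205:245]
c=max(cv2.findContours(z,0,2)[0],key=cv2.contourArea);q=cv2.approxPolyDP(cv2.convexHull(c),2,True)[:,0];print(q.tolist(),onz(b,q,.105).round(3).tolist())
S=[f(190,162,150,150),f(173,204,150,150)]
T=[f(612,185,-10,80),f(556,187,-10,80)]
print('board far corners tri',tri(a,S,b,T).round(3).tolist())
# plate corners from both
Sp=[f(215,295,150,150),f(246,222,150,150),f(38,243,150,150)]
Tp=[f(531,80,-10,80),f(648,79,-10,80),f(654,250,-10,80)]
print('plate s',onz(a,Sp,.014).round(3).tolist(),'t',onz(b,Tp,.014).round(3).tolist())
print('heights',tri(a,[Sp[1],Sp[2]],b,[Tp[2],Tp[0]]).round(3).tolist())
E
```

```text
scene@.21 [[ 0.6332 -0.0314  0.21  ]]
[[210 199 198 198 201 210 224 246 273 297 316 315 304 290 280 263]
 [273 238 232 230 238 248 262 273 281 292 299 301 292 283 269 257]
 [362 314 280 274 274 280 283 283 281 289 296 292 278 271 262 255]
 [408 367 311 291 288 285 285 282 280 282 282 280 272 267 261 251]
 [419 389 332 298 290 288 282 275 275 275 278 273 270 263 255 249]
 [423 409 366 318 295 288 275 263 264 267 267 264 258 253 253 284]
 [424 409 380 348 309 291 285 296 295 286 276 269 272 288 312 353]
 [422 420 409 387 342 307 329 376 387 375 359 348 355 379 394 404]
 [422 423 423 414 386 357 363 398 415 415 409 405 406 413 418 419]
 [422 426 425 419 402 378 364 383 412 419 420 418 418 418 420 419]
 [425 426 424 421 413 393 370 377 411 421 421 418 418 418 417 416]
 [428 424 425 424 419 404 373 376 412 423 423 420 421 419 418 416]
 [430 427 424 424 421 403 377 376 407 423 424 421 420 418 419 416]
 [430 427 424 421 419 403 378 370 396 417 423 421 421 421 419 418]
 [429 428 424 424 420 407 382 367 383 415 424 422 424 421 418 419]
 [428 428 426 425 424 416 400 379 386 415 424 424 424 422
[... 317 characters left out ...]
84 339 324 324 323 323 323]
 [425 426 425 424 424 425 422 424 415 383 338 323 321 321 322 320]]
133 [[ 0.637  -0.0334  0.2077]] [[ 0.6385 -0.0331  0.21  ]]
134 [[ 0.6356 -0.0333  0.2078]] [[ 0.6359 -0.0333  0.21  ]]
135 [[ 0.6343 -0.0332  0.2078]] [[ 0.6334 -0.0335  0.21  ]]
[[214, 155], [233, 154], [236, 191], [213, 182]] [[0.612, -0.008, 0.105], [0.618, -0.058, 0.105], [0.518, -0.074, 0.105], [0.538, -0.012, 0.105]]
board far corners tri [[0.625, -0.061, 0.092], [0.615, -0.002, 0.093]]
plate s [[0.551, 0.033, 0.014], [0.566, -0.069, 0.014], [0.759, 0.056, 0.014]] t [[0.769, 0.05, 0.014], [0.779, -0.088, 0.014], [0.573, -0.11, 0.014]]
heights [[0.587, -0.108, -0.041], [0.769, 0.051, 0.005]]
```

```bash

python3 -m crank '{"travel":[[1.2,0.1,0],[2.4,0.2,0],[3.6,0.3,-1],[4.9,0.4,-3],[4.9,0.4,-5]],"turn":[[0,0,0],[0,0,0],[0,0,0],[0,0,0],[0,0,0]],"gripper":[0.45,0.45,0.45,0.45,0.45]}'
python3 -m crank '{"travel":[[0,0,-0.5],[0,0,-1],[0,0,-1.5],[0,0,-2],[0,0,-2.3]],"turn":[[0,0,0],[0,0,0],[0,0,0],[0,0,0],[0,0,0]],"gripper":[0.45,0.45,0.45,0.45,0.45]}'
python3 -m crank '{"travel":[[0,0,-0.3],[0,0,-0.5],[0,0,-0.7],[0,0,-0.9],[0,0,-1.0]],"turn":[[0,0,0],[0,0,0],[0,0,0],[0,0,0],[0,0,0]],"gripper":[0.45,0.45,0.45,0.45,0.45]}'
```

```text
clock: 7.3
position: [0.5395, -0.0444, 0.0557]
tool_rot: [-3.136, -0.258, 0.138]
force: [-0.1, -0.3, -0.8]
grip_width: 0.0574
finger_force: 64.2
clock: 7.8
position: [0.5387, -0.0441, 0.0335]
tool_rot: [-3.135, -0.258, 0.138]
force: [0.4, -0.1, -0.5]
grip_width: 0.0578
finger_force: 64.2
clock: 8.3
position: [0.5384, -0.0439, 0.0239]
tool_rot: [-3.135, -0.258, 0.138]
force: [0.2, 0.5, 0.7]
grip_width: 0.0578
finger_force: 64.2
```

```bash

python3 -m crank '{"travel":[[0,0,-0.2],[0,0,-0.4],[0,0,-0.6],[0,0,-0.7],[0,0,-0.7]],"turn":[[0,0,0],[0,0,0],[0,0,0],[0,0,0],[0,0,0]],"gripper":[0.45,0.45,0.45,0.45,0.45]}'
python3 -m crank '{"travel":[[0,0,-0.1],[0,0,-0.2],[0,0,-0.3],[0,0,-0.4],[0,0,-0.4]],"turn":[[0,0,0],[0,0,0],[0,0,0],[0,0,0],[0,0,0]],"gripper":[0.45,0.45,0.45,0.45,0.45]}'
python3 -m crank '{"travel":[[0,0,-0.05],[0,0,-0.1],[0,0,-0.15],[0,0,-0.2],[0,0,-0.2]],"turn":[[0,0,0],[0,0,0],[0,0,0],[0,0,0],[0,0,0]],"gripper":[0.45,0.45,0.45,0.45,0.45]}'
```

```text
clock: 8.8
position: [0.5396, -0.0438, 0.0192]
tool_rot: [-3.135, -0.253, 0.138]
force: [-0.2, 0.6, -0.6]
grip_width: 0.0575
finger_force: 64.2
clock: 9.3
position: [0.5405, -0.0441, 0.0164]
tool_rot: [-3.134, -0.251, 0.138]
force: [0.3, -0.7, -1.6]
grip_width: 0.0573
finger_force: 64.2
clock: 9.8
position: [0.5409, -0.0442, 0.015]
tool_rot: [-3.134, -0.249, 0.138]
force: [0.1, 0.2, 0.5]
grip_width: 0.0577
finger_force: 64.2
```

```bash
python3 - <<'E'
from h import *
s=bot.observe();print(s['qpos'].round(3),s['position'],s['tool_rot'])
a=snap('scene','s3');b=snap('top','t3')
A=cv2.resize(a['pixels'][150:290,150:310],None,fx=2.5,fy=2.5,interpolation=3);B=cv2.resize(b['pixels'][80:220,150:310],None,fx=2.5,fy=2.5,interpolation=3)
cv2.imwrite('pics/c4.png',np.hstack([A,B])[...,::-1])
E
```

```text
[-0.139  0.693  0.181  2.159 -1.263  0.162 -0.206] [ 0.54093357 -0.04418178  0.01502936] [-3.13362891 -0.24938399  0.13781627]
```

View pics/c4.png

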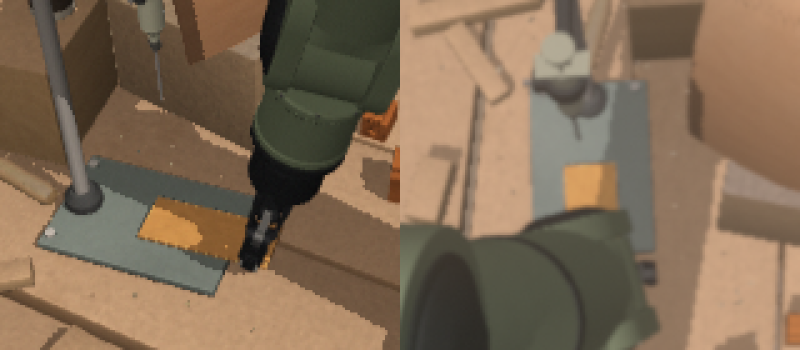

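The picture shows the board low over the plate with its far end under the needle side: scene crop (158,197) and (138,237), top crop (565–617,165). Joints 5 and 6 are at their limits, so the last few mm down aren't reachable. The board hangs about 4 mm above the plate, so I'll release it there and check where it lands.

```bash

python3 -m crank '{"travel":[[0,0,0],[0,0,0],[0,0,0],[0,0,0],[0,0,0]],"turn":[[0,0,0],[0,0,0],[0,0,0],[0,0,0],[0,0,0]],"gripper":[0.28,0.25,0.2,0.15,0.1]}' 
python3 -m crank '{"travel":[[0,0,0],[-0.5,0,1],[-1.5,0,3],[-3,0,6],[-5,0,9]],"turn":[[0,0,0],[0,0,0],[0,0,0],[0,0,0],[0,0,0]],"gripper":[0,0,0,0,0]}' 
python3 -m crank '{"travel":[[-1,-1.5,2],[-2,-4,3],[-3,-7,3],[-4,-10,3],[-5,-13,3]],"turn":[[0,0,0],[0,0,0],[0,0,0],[0,0,0],[0,0,0]],"gripper":[0,0,0,0,0]}' 
python3 - <<'E'
from h import *
s=bot.observe();print(s['qpos'].round(3),s['position'],s['tool_rot'])
a=snap('scene','s4');b=snap('top','t4')
for n,d,roi in(('s',a,(200,300,170,300)),('t',b,(110,230,190,270))):
    h=cv2.cvtColor(d['pixels'],cv2.COLOR_RGB2HSV);m=cv2.inRange(h,(10,130,90),(25,255,255));z=np.zeros_like(m);z[roi[0]:roi[1],roi[2]:roi[3]]=m[roi[0]:roi[1],roi[2]:roi[3]]
    c=max(cv2.findContours(z,0,2)[0],key=cv2.contourArea);q=cv2.boxPoints(cv2.minAreaRect(c));q2=cv2.approxPolyDP(cv2.convexHull(c),3,True)[:,0]
    print(n,cv2.contourArea(c),q2.tolist(),onz(d,q,.02).round(3).tolist(),'\n',onz(d,q2,.02).round(3).tolist())
E
```

```text
clock: 10.4
position: [0.5409, -0.0442, 0.0151]
tool_rot: [-3.134, -0.249, 0.138]
force: [-1.1, 0.6, 1.5]
grip_width: 0.0764
finger_force: 0.0
clock: 10.9
position: [0.4904, -0.0442, 0.1057]
tool_rot: [-3.133, -0.249, 0.137]
force: [0.9, 0.8, 1.3]
grip_width: 0.0852
finger_force: 0.0
clock: 11.4
position: [0.4406, -0.175, 0.1353]
tool_rot: [-3.134, -0.25, 0.138]
force: [1.0, -0.1, 0.6]
grip_width: 0.0848
finger_force: 0.0
[-0.127  0.433  0.592  2.265 -0.937  0.465 -0.194] [ 0.44055676 -0.17503468  0.13532767] [-3.13360162 -0.25008791  0.13847376]
s 901.5 [[205, 244], [213, 229], [262, 241], [255, 258]] [[0.66, 0.009, 0.02], [0.682, -0.053, 0.02], [0.524, -0.075, 0.02], [0.508, -0.014, 0.02]] 
 [[0.661, 0.003, 0.02], [0.669, -0.053, 0.02], [0.525, -0.073, 0.02], [0.517, -0.013, 0.02]]
t 877.0 [[234, 146], [237, 194], [219, 196], [217, 147]] [[0.662, -0.002, 0.02], [0.668, -0.057, 0.02], [0.523, -0.074, 0.02], [0.517, -0.021, 0.02]] 
 [[0.667, -0.053, 0.02], [0.527, -0.073, 0.02], [0.518, -0.023, 0.02], [0.661, -0.004, 0.02]]
```

The board lies with its centre at (0.593,-0.037), heading 0.125. The needle is at board x≈+0.041, y≈-0.001, so the placing is good. Next I work out the arm's kinematics from the logged states, because the horizontal tool pose will need joint 5 turned over.

```bash
cat > kin.py <<'E'
import numpy as np, itertools
from scipy.spatial.transform import Rotation as R
from scipy.optimize import least_squares
D=[([1.228,.521,-.036,1.599,.021,1.021,-.113],[.1683,-.6016,.2308],[-3.1406,0,.2729]),
([.71623,.51968,-.57545,2.14001,.01271,.57221,.04739],[.42506,-.08866,.10919],[-3.13941,-.26737,1.4277]),
([-.139,.693,.181,2.159,-1.263,.162,-.206],[.54093,-.04418,.01503],[-3.13363,-.24938,.13782]),
([-.127,.433,.592,2.265,-.937,.465,-.194],[.44056,-.17503,.13533],[-3.1336,-.25009,.13847])]
def fk(q,s,L,offs=(0,0)):
    M=R.identity();p=np.zeros(3)
    p=p+[0,0,L[0]]
    M=R.from_euler('z',s[0]*q[0]+offs[0])*R.from_euler('y',q[1]);
    M=M*R.from_euler('z',s[1]*q[2]);p=p+M.apply([L[4],0,L[1]])
    M=M*R.from_euler('y',q[3])*R.from_euler('z',s[2]*q[4]);p=p+M.apply([L[5],0,L[2]])
    M=M*R.from_euler('y',q[5])*R.from_euler('z',s[3]*q[6]+offs[1]);p=p+M.apply([0,0,L[3]])
    return p,M
if __name__=='__main__':
    for s in itertools.product([1,-1],repeat=4):
        def f(x):
            r=[]
            for q,p,e in D:
                P,M=fk(q,s,x[:6],x[6:]);r+=[*(P-p),*(.3*(M.inv()*R.from_euler('xyz',e)).as_rotvec())]
            return r
        b=min((least_squares(f,[.3,.4,.4,.3,0,0,0,o]) for o in(0,1.57,3.14,-1.57)),key=lambda z:z.cost)
        if b.cost<2e-3: print(s,b.cost,b.x.round(4))
E
python3 kin.py
```

```text
(-1, -1, -1, -1) 0.0003773155553652353 [ 3.058e-01  5.358e-01  4.132e-01  3.247e-01  5.000e-04 -1.700e-03
 -1.049e-01  1.468e+00]
```

```bash
cat >> kin.py <<'E'
S=(-1,-1,-1,-1)
def fit(Ds):
    def f(x):
        r=[]
        for q,p,e in Ds:
            P,M=fk(q,S,[*x[:4],0,0],x[4:]);r+=[*(P-p),*(.3*(M.inv()*R.from_euler('xyz',e)).as_rotvec())]
        return r
    b=least_squares(f,[.306,.536,.413,.325,-.1,1.468]);return b.x,np.array(f(b.x)).reshape(-1,6)
X,res=fit([D[0],D[2],D[3]])
FK=lambda q:fk(q,S,[*X[:4],0,0],X[4:])
LO=np.array([-2.91,-.3,-1.5,.17,-1.26,.16,-2.52])+.06;HI=np.array([2.91,2.13,1.42,2.43,4.41,1.93,2.52])-.06
def ik(p,M,seed,reg=2e-3):
    f=lambda q:[*(10*(FK(q)[0]-p)),*(3*(FK(q)[1].inv()*M).as_rotvec()),*(reg*(q-seed))]
    b=least_squares(f,np.clip(seed,LO,HI),bounds=(LO,HI),x_scale=1.);e=FK(b.x);return b.x,np.linalg.norm(e[0]-p),(e[1].inv()*M).magnitude()
E
python3 - <<'E'
from kin import *
print(X.round(4),abs(res).max(0).round(4))
rng=np.random.default_rng(0)
yaw=.288;hb=np.array([np.cos(yaw),np.sin(yaw),0]);yb=np.array([-np.sin(yaw),np.cos(yaw),0]) # along hole dir, closing
N=np.array([.634,-.0325])
for sg in(1,-1):
    # pick: tool z=-Z, tool y=sg*yb, 
    z=np.array([0,0,-1.]);y=sg*yb;Mp=R.from_matrix(np.c_[np.cross(y,z),y,z])
    q,e1,e2=min((ik(np.array([.4105,-.2055,.15]),Mp,np.array([.2,.5,s3,2.2,s5,.6,s7])) for s3 in(-.3,.3) for s5 in(-.3,.3,) for s7 in(-1.5,0,1.5)),key=lambda t:t[1]+t[2]);print('pick',sg,q.round(2),round(e1,4),round(e2,4))
    for psi in np.radians([-60,-40,-20,0,8,20,40,60]):
        # tool z=h ; y_b rotates with: yaw by psi-yaw about Z of yb
        h=np.array([np.cos(psi),np.sin(psi),0]);y=sg*np.array([-np.sin(psi),np.cos(psi),0]);M=R.from_matrix(np.c_[np.cross(y,h),y,h])
        p=np.array([*(N+.018*h[:2]),.185])
        b=[ik(p,M,np.array([rng.uniform(-1,1),.4,rng.uniform(-1,1),2,rng.uniform(1,4),1,rng.uniform(-2,2)])) for _ in range(8)]
        b=min(b,key=lambda t:t[1]+t[2]);print('  goal',sg,round(np.degrees(psi)),b[0].round(2),round(b[1],4),round(b[2],4))
E
```

```text
[ 0.3608  0.5209  0.4286  0.3513 -0.1027  1.4698] [0.0047 0.0059 0.0068 0.0075 0.0003 0.0008]
pick 1 [ 0.5   0.4  -0.18  2.1   0.11  0.66  2.11] 0.0 0.0
  goal 1 -60 [-0.49  1.09 -0.14  1.89  1.66  1.68 -1.49] 0.0 0.0
  goal 1 -40 [-0.77  1.09  0.26  2.16  1.92  1.38 -1.84] 0.0 0.0
  goal 1 -20 [-0.31  1.11 -0.04  2.35  2.54  1.86 -1.82] 0.0 0.0
  goal 1 0 [-0.64  1.37  0.67  2.37  2.81  1.87 -2.46] 0.0151 0.0193
  goal 1 8 [ 0.25  1.14 -0.1   2.37  3.62  1.87 -1.42] 0.005 0.012
  goal 1 20 [ 1.35  1.93 -1.25  2.31  3.59  0.56 -0.07] 0.0 0.0
  goal 1 40 [ 0.32  1.08  0.19  2.09  4.35  1.73 -1.72] 0.0 0.0
  goal 1 60 [ 1.14  1.41 -0.94  1.8  -0.81  0.82 -2.27] 0.0 0.0
pick -1 [ 0.48  0.4  -0.14  2.1   0.09  0.65 -1.01] 0.0 0.0
  goal -1 -60 [-0.54  1.08 -0.09  1.89  1.63  1.64  1.65] 0.0 0.0
  goal -1 -40 [-0.55  1.07 -0.    2.16  2.    1.61  1.39] 0.0 0.0
  goal -1 -20 [-0.58  1.14  0.25  2.35  2.44  1.68  1.08] 0.0 0.0
  goal -1 0 [ 0.42  1.25 -0.43  2.37  3.52  1.87  2.01] 0.0126 0.0271
  goal -1 8 [ 0.25  1.14 -0.1   2.37  3.62  1.87  1.72] 0.005 0.012
  goal -1 20 [0.18 1.11 0.17 2.31 3.87 1.87 1.53] 0.0 0.0
  goal -1 40 [0.32 1.08 0.19 2.09 4.35 1.73 1.42] 0.0 0.0
  goal -1 60 [0.07 1.12 0.47 1.94 4.35 1.87 1.22] 0.0372 0.1811
```

```bash
python3 - <<'E'
from h import *
a=load('s0');b=load('t0')
for nm,s in(('r1',(152,312)),('r2',(192,320)),('r3',(233,328)),('r4',(263,337)),('r5',(297,347))):
    for t in((146,115),(139,138),(145,172),(145,202),(144,230),(144,258)):
        p=tri(a,[s],b,[t])[0];e=np.abs(proj(a,[p])[0]-s).max()
        if e<4: print(nm,t,p.round(3),e.round(1))
for z in(0,.2,.4,.6): print(z,onz(b,[(146,200),(145,172)],z).round(2).tolist(), onz(a,[(152,312),(263,337)],z).round(2).tolist())
im=np.hstack([cv2.resize(a['pixels'][250:384,60:340],(400,191)),cv2.resize(b['pixels'][60:300,60:200],(312,534))[:191*1]]) if 0 else a['pixels'][260:384,80:340]
cv2.imwrite('pics/c5.png',cv2.resize(im,None,fx=3,fy=3)[...,::-1])
E
```

```text
r1 (139, 138) [0.677 0.23  0.008] 0.6
r2 (145, 172) [ 0.579  0.202 -0.001] 0.2
r3 (145, 202) [0.482 0.185 0.015] 2.3
r4 (144, 230) [0.405 0.178 0.022] 1.1
r5 (144, 258) [0.327 0.168 0.027] 1.4
0 [[0.5, 0.19, 0.0], [0.58, 0.2, 0.0]] [[0.68, 0.23, 0.0], [0.41, 0.17, 0.0]]
0.2 [[0.46, 0.13, 0.2], [0.53, 0.15, 0.2]] [[0.58, 0.3, 0.2], [0.36, 0.26, 0.2]]
0.4 [[0.43, 0.08, 0.4], [0.48, 0.09, 0.4]] [[0.47, 0.38, 0.4], [0.32, 0.34, 0.4]]
0.6 [[0.39, 0.03, 0.6], [0.43, 0.03, 0.6]] [[0.37, 0.45, 0.6], [0.28, 0.43, 0.6]]
```

View pics/c5.png

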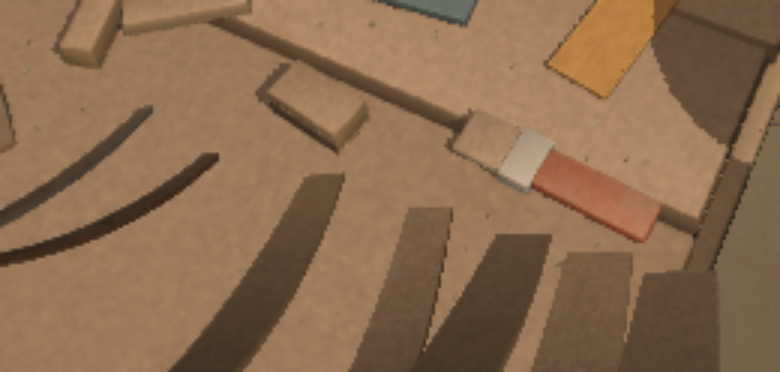

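The crop shows the rib ends standing on the bench at y≈0.17–0.2 and arching away to the left, with the brush in front of them. I'll keep the wrist clear of that side by pointing the tool at heading about -20° at the end. Picking up the block now.

```bash
python3 - <<'E'
from kin import *
from h import bot
s=bot.observe();M=R.from_euler('xyz',s['tool_rot'])
yaw=.288;y=-np.array([-np.sin(yaw),np.cos(yaw),0]);z=np.array([0,0,-1.])
Mp=R.from_matrix(np.c_[np.cross(y,z),y,z]);print(np.degrees((Mp*M.inv()).as_rotvec()).round(2),100*(np.array([.4105,-.2055,.10])-s['position']))
E
```

```text
[-3.36 13.94  8.8 ] [-2.92178953 -2.76624128 -3.54158199]
```

```bash

python3 -m crank '{"travel":[[-1,-1,0],[-2,-2,0],[-3.2,-2.85,0],[-3.2,-2.85,-1],[-3.2,-2.85,-3]],"turn":[[-1.6,6.9,4.4],[-3.36,13.94,8.8],[-3.36,13.94,8.8],[-3.36,13.94,8.8],[-3.36,13.94,8.8]],"gripper":[0.1,0.1,0.1,0.1,0.1]}' 40
python3 -m crank '{"travel":[[0,0,0],[0,0,-2],[0,0,-4],[0,0,-5],[0,0,-5]],"turn":[[0,0,0],[0,0,0],[0,0,0],[0,0,0],[0,0,0]],"gripper":[0.1,0.1,0.1,0.1,0.1]}' 
python3 - <<'E'
from h import *
a=snap('scene','s5');b=snap('top','t5')
A=cv2.resize(a['pixels'][170:270,270:370],None,fx=4,fy=4,interpolation=3);B=cv2.resize(b['pixels'][190:290,235:335],None,fx=4,fy=4,interpolation=3)
cv2.imwrite('pics/c6.png',np.hstack([A,B])[...,::-1])
E
```

```text
clock: 12.0
position: [0.4093, -0.2022, 0.1048]
tool_rot: [-3.139, -0.003, 0.292]
force: [0.1, -0.2, -0.4]
grip_width: 0.0765
finger_force: 0.0
clock: 12.5
position: [0.4084, -0.2025, 0.0546]
tool_rot: [-3.138, 0.001, 0.292]
force: [0.0, -0.1, 1.1]
grip_width: 0.0771
finger_force: 0.0
```

View pics/c6.png

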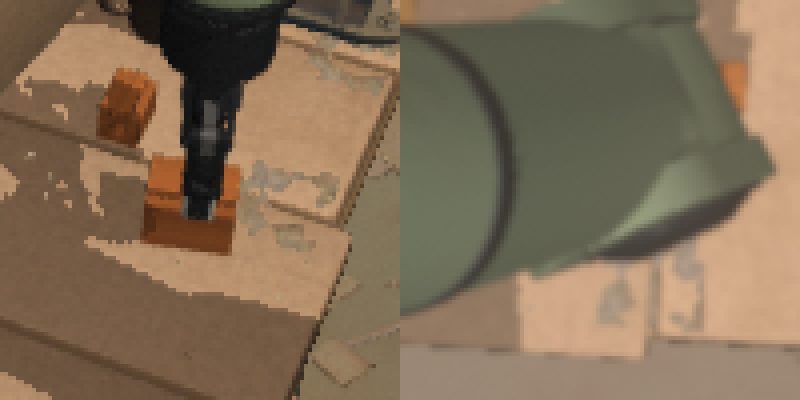

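The scene crop shows the fingers over the larger block at (190,205). The near finger is in front of its rebated side, and the small block stands clear at (128,105). Descending and gripping.

```bash

python3 -m crank '{"travel":[[0,-0.35,-1],[0,-0.35,-2.5],[0,-0.35,-4],[0,-0.35,-4.7],[0,-0.35,-5.1]],"turn":[[0,0,0],[0,0,0],[0,0,0],[0,0,0],[0,0,0]],"gripper":[0.1,0.1,0.1,0.1,0.1]}' 40
python3 -m crank '{"travel":[[0,0,0],[0,0,0],[0,0,0],[0,0,0],[0,0,0]],"turn":[[0,0,0],[0,0,0],[0,0,0],[0,0,0],[0,0,0]],"gripper":[0.2,0.3,0.4,0.5,0.6]}' 40
python3 -m crank '{"travel":[[0,0,0],[0,0,0],[0,0,0],[0,0,0],[0,0,0]],"turn":[[0,0,0],[0,0,0],[0,0,0],[0,0,0],[0,0,0]],"gripper":[0.65,0.65,0.65,0.65,0.65]}' 60
```

```text
clock: 13.1
position: [0.4088, -0.2063, 0.0037]
tool_rot: [-3.139, 0.001, 0.293]
force: [0.8, -0.5, 0.4]
grip_width: 0.0769
finger_force: 0.0
clock: 13.6
position: [0.4093, -0.2062, 0.0046]
tool_rot: [-3.139, -0.0, 0.293]
force: [-0.9, 0.1, 11.7]
grip_width: 0.0437
finger_force: 39.0
clock: 14.1
position: [0.4093, -0.2062, 0.0047]
tool_rot: [-3.139, -0.0, 0.293]
force: [-1.4, 1.4, 15.0]
grip_width: 0.0435
finger_force: 58.5
```

The block is gripped at 43.5 mm. Lifting it, then planning the turning path.

```bash

python3 -m crank '{"travel":[[0,0,2],[0,0,6],[0,0,11],[0,0,16],[0,0,20]],"turn":[[0,0,0],[0,0,0],[0,0,0],[0,0,0],[0,0,0]],"gripper":[0.7,0.7,0.7,0.7,0.7]}' 80
python3 -m crank '{"travel":[[1,0.5,1],[2,1,2],[3,2,3],[4,2.5,3],[4,2.5,3]],"turn":[[0,0,0],[0,0,0],[0,0,0],[0,0,0],[0,0,0]],"gripper":[0.7,0.7,0.7,0.7,0.7]}' 80
python3 - <<'E'
from kin import *
from h import bot
s=bot.observe();q0=s['qpos'];print(q0.round(3),s['position'].round(4),s['tool_rot'].round(3),s['force'].round(1));P,M0=FK(q0);Mt=R.from_euler('xyz',s['tool_rot']);print('fk err',(P-s['position']).round(4),(M0.inv()*Mt).magnitude())
N=np.array([.634,-.0325]);rng=np.random.default_rng(1)
for psi in np.radians([-15,-22,-30]):
    h=np.array([np.cos(psi),np.sin(psi),0]);y=-np.array([-np.sin(psi),np.cos(psi),0]);M=R.from_matrix(np.c_[np.cross(y,h),y,h])
    for back,z in((0,.185),(0,.145),(.08,.2),(.12,.25),(.1,.3)):
        p=np.array([*(N+(.0155-back)*h[:2]),z])
        b=min((ik(p,M,np.array([-.5,1.1,s3,2.3,2.4,1.7,1.1])) for s3 in(-.3,.1,.5)),key=lambda t:t[1]+t[2]);print(round(np.degrees(psi)),back,z,b[0].round(2),round(b[1],4),round(b[2],4))
E
```

```text
clock: 14.6
position: [0.4086, -0.2063, 0.2066]
tool_rot: [-3.139, -0.0, 0.292]
force: [2.0, 0.7, -1.4]
grip_width: 0.0434
finger_force: 80.9
clock: 15.1
position: [0.45, -0.1801, 0.2331]
tool_rot: [-3.139, 0.002, 0.295]
force: [-0.5, 0.1, -1.6]
grip_width: 0.0433
finger_force: 81.2
[-0.441  0.447  0.948  1.986 -0.452  0.937 -0.537] [ 0.45   -0.1801  0.2331] [-3.139e+00  2.000e-03  2.950e-01] [-0.5  0.1 -1.6]
fk err [-0.0084 -0.001  -0.0088] 0.001668524738601098
-15 0 0.185 [-0.37  1.14  0.1   2.37  2.62  1.86  1.21] 0.0047 0.0116
-15 0 0.145 [-0.59  1.28  0.31  2.34  2.51  1.76  0.96] 0.0 0.0
-15 0.08 0.2 [-0.67  1.27  0.16  2.37  2.22  1.87  0.97] 0.0392 0.1299
-15 0.12 0.25 [-0.73  1.18  0.05  2.37  2.03  1.87  1.07] 0.062 0.2247
-15 0.1 0.3 [-0.83  0.96  0.2   2.37  2.05  1.6   1.23] 0.0677 0.2354
-22 0 0.185 [-0.52  1.12  0.14  2.34  2.41  1.72  1.16] 0.0 0.0
-22 0 0.145 [-0.51  1.22  0.13  2.29  2.39  1.75  1.13] 0.0 0.0
-22 0.08 0.2 [-0.58  1.16 -0.03  2.37  2.15  1.87  1.16] 0.023 0.0794
-22 0.12 0.25 [-0.86  1.06  0.11  2.37  1.91  1.65  1.16] 0.042 0.1557
-22 0.1 0.3 [-0.85  0.87  0.16  2.37  1.96  1.54  1.34] 0.0457 0.165
-30 0 0.185 [-0.41  1.09 -0.08  2.27  2.25  1.76  1.34] 0.0 0.0
-30 0 0.145 [-0.42  1.18 -0.07  2.23  2.25  1.79  1.3 ] 0.0 0.0
-30 0.08 0.2 [-0.78  1.09  0.12  2.37  2.    1.61  1.14] 0.0021 0.0077
-30 0.12 0.25 [-0.59  0.99 -0.25  2.37  1.89  1.86  1.35] 0.0173 0.0653
-30 0.1 0.3 [-0.69  0.81 -0.08  2.37  1.9   1.66  1.45] 0.0203 0.0754
```

```bash
cat > plan.py <<'E'
import kin; from kin import *
from h import bot
s=bot.observe();q0=s['qpos']
kin.D.append((q0,s['position'],s['tool_rot']))
def f(x):
    r=[]
    for i in(0,2,3,4):
        q,p,e=kin.D[i];P,M=fk(q,S,x[:6],x[6:]);r+=[*(P-p),*(.1*(M.inv()*R.from_euler('xyz',e)).as_rotvec())]
    return r
b=least_squares(f,[*X[:4],0,0,*X[4:]]);Y=b.x
kin.FK=lambda q:fk(q,S,Y[:6],Y[6:])
N=np.array([.634,-.0325])
def goal(psi,back,z):
    psi=np.radians(psi);h=np.array([np.cos(psi),np.sin(psi),0]);y=-np.array([-np.sin(psi),np.cos(psi),0])
    return np.array([*(N+(.0155-back)*h[:2]),z]),R.from_matrix(np.c_[np.cross(y,h),y,h])
E
python3 - <<'E'
from plan import *
print(Y.round(4),np.abs(f(Y)).max().round(4))
p,M=goal(-28,0,.145);pg,_=goal(-28,0,.185)
best=None
for s3 in(-.2,.1,.4,.7):
    q,e1,e2=kin.ik(p,M,np.array([-.5,1.1,s3,2.2,2.4,1.7,1.1]),1e-3);q2,e3,e4=kin.ik(pg,M,q,1e-2);print(q.round(2),round(e1,4),round(e2,4),q2.round(2),round(e3,4),round(e4,4))
q1=q
p1=None
for s3 in(.1,):
    q1,_,_=kin.ik(p,M,np.array([-.5,1.1,s3,2.2,2.4,1.7,1.1]),1e-3)
n=24;qs=q0.copy()
for k in range(1,n+1):
    P,M=kin.FK(q0+(q1-q0)*k/n);qs,e,e2=kin.ik(P,M,qs,5e-3)
    if k%2==0: print(k,P.round(3),'toolz',M.as_matrix()[:,2].round(2),'sim',qs.round(2),round(e,3))
E
```

```text
[ 0.2873  0.5173  0.3907  0.287   0.0357 -0.0056 -0.0954  1.4765] 0.0032
[-0.36  1.01  0.05  2.25  2.41  1.63  1.36] 0.0 0.0 [-0.37  0.91  0.05  2.28  2.42  1.58  1.41] 0.0 0.0
[-0.46  1.02  0.17  2.25  2.38  1.56  1.29] 0.0 0.0 [-0.47  0.92  0.18  2.28  2.4   1.51  1.33] 0.0 0.0
[-0.56  1.04  0.29  2.25  2.37  1.49  1.21] 0.0 0.0 [-0.57  0.94  0.31  2.28  2.38  1.44  1.26] 0.0 0.0
[-0.65  1.07  0.4   2.25  2.35  1.41  1.13] 0.0 0.0 [-0.67  0.97  0.43  2.28  2.38  1.37  1.18] 0.0 0.0
2 [ 0.399 -0.179  0.206] toolz [-0.24 -0.09 -0.97] sim [-0.46  0.51  0.92  2.01 -0.24  0.99 -0.36] 0.0
4 [ 0.355 -0.191  0.199] toolz [-0.43 -0.23 -0.87] sim [-0.49  0.57  0.88  2.03 -0.02  1.04 -0.18] 0.0
6 [ 0.325 -0.212  0.205] toolz [-0.57 -0.39 -0.73] sim [-0.51  0.63  0.85  2.05  0.2   1.08 -0.01] 0.0
8 [ 0.314 -0.236  0.221] toolz [-0.62 -0.56 -0.55] sim [-0.54  0.69  0.82  2.08  0.42  1.1   0.16] 0.0
10 [ 0.324 -0.259  0.241] toolz [-0.58 -0.73 -0.36] sim [-0.57  0.75  0.8   2.1   0.64  1.12  0.33] 0.0
12 [ 0.355 -0.274  0.258] toolz [-0.46 -0.87 -0.18] sim [-0.6   0.81  0.78  2.12  0.87  1.12  0.48] 0.0
14 [ 0.402 -0.278  0.269] toolz [-0.27 -0.96 -0.03] sim [-0.64  0.88  0.76  2.14  1.11  1.11  0.62] 0.0
16 [ 0.459 -0.265  0.267] toolz [-0.02 -1.    0.07] sim [-0.68  0.94  0.75  2.17  1.35  1.1   0.73] 0.0
18 [ 0.52  -0.235  0.253] toolz [ 0.24 -0.96  0.12] sim [-0.73  1.01  0.74  2.19  1.59  1.08  0.81] 0.0
20 [ 0.577 -0.186  0.226] toolz [ 0.5  -0.86  0.12] sim [-0.78  1.07  0.73  2.21  1.85  1.09  0.86] 0.0
22 [ 0.622 -0.12   0.188] toolz [ 0.72 -0.69  0.07] sim [-0.83  1.13  0.71  2.23  2.1   1.12  0.9 ] 0.0
24 [ 0.648 -0.04   0.145] toolz [ 0.88 -0.47  0.  ] sim [-0.88  1.19  0.7   2.25  2.34  1.19  0.92] 0.0
```

```bash
python3 - <<'E'
from h import *
a=load('s0');b=load('t0')
for p in((254,210),(262,207)): 
    w=onz(a,[p],0);print(p,w.round(3),proj(b,w).round(1))
for t in((279,146),(277,172),(278,163),(275,174)):
    print(t,[ (z,onz(b,[t],z)[0,:2].round(3).tolist(),proj(a,onz(b,[t],z))[0].round(0).tolist()) for z in(0,.05,.1,.15,.2)])
# colour profile down column 283 in top and along scene vertical line
print(b['pixels'][140:190:2,284].tolist())
print(a['pixels'][120:215:4,258].tolist())
E
```

```text
(254, 210) [[ 0.605 -0.185 -0.   ]] [[278.1 171.6]]
(262, 207) [[ 0.589 -0.206  0.   ]] [[285.2 177.6]]
(279, 146) [(0, [0.683, -0.183], [231.0, 203.0]), (0.05, [0.667, -0.181], [235.0, 193.0]), (0.1, [0.65, -0.18], [238.0, 183.0]), (0.15, [0.634, -0.178], [242.0, 171.0]), (0.2, [0.618, -0.177], [247.0, 160.0])]
(277, 172) [(0, [0.604, -0.182], [254.0, 211.0]), (0.05, [0.591, -0.18], [257.0, 201.0]), (0.1, [0.578, -0.179], [261.0, 190.0]), (0.15, [0.565, -0.177], [265.0, 179.0]), (0.2, [0.552, -0.175], [269.0, 167.0])]
(278, 163) [(0, [0.631, -0.183], [246.0, 208.0]), (0.05, [0.617, -0.181], [250.0, 198.0]), (0.1, [0.603, -0.18], [253.0, 187.0]), (0.15, [0.589, -0.178], [257.0, 176.0]), (0.2, [0.575, -0.177], [261.0, 164.0])]
(275, 174) [(0, [0.598, -0.176], [255.0, 213.0]), (0.05, [0.585, -0.175], [258.0, 203.0]), (0.1, [0.572, -0.174], [262.0, 192.0]), (0.15, [0.559, -0.172], [266.0, 181.0]), (0.2, [0.546, -0.171], [270.0, 168.0])]
[[119, 90, 69], [118, 90, 69], [123, 97, 78], [141, 120, 105], [145, 125, 111], [146, 126, 112], [143, 124, 109], [143, 124, 110], [145, 125, 111], [130, 109, 91], [119, 98, 78], [115, 95, 76], [112, 92, 74], [108, 89, 72], [105, 87, 70], [104, 85, 69], [108, 89, 72], [171, 139, 111], [183, 148, 119], [181, 146, 118], [181, 146, 117], [181, 146, 118], [180, 146, 117], [179, 144, 116], [177, 143, 115]]
[[128, 90, 61], [127, 89, 60], [127, 89, 61], [126, 87, 60], [125, 87, 59], [123, 83, 57], [118, 80, 54], [117, 81, 54], [117, 81, 55], [113, 77, 51], [135, 111, 89], [133, 112, 90], [121, 96, 72], [109, 85, 63], [108, 85, 62], [109, 86, 61], [103, 80, 58], [102, 81, 59], [96, 75, 54], [93, 73, 54], [91, 70, 51], [91, 72, 51], [161, 125, 94], [169, 131, 98]]
```

```bash
cat > sim.py <<'E'
from plan import *
from scipy.spatial.transform import Slerp
def Mpsi(d): return goal(d,0,.1)[1]
M0=R.from_euler('xyz',s['tool_rot'])
def run(keys,v=0):
    q=q0.copy();P=s['position'];M=M0;out=[]
    for p,m,n in keys:
        sl=Slerp([0,1],R.concatenate([M,m]))
        ang=np.degrees((m*M.inv()).magnitude())
        for k in range(1,n+1):
            pp=P+(np.array(p)-P)*k/n;mm=sl(k/n);q,e,e2=kin.ik(pp,mm,q,5e-3)
            if k==n or e>.003 or e2>.02: print(pp.round(3),q.round(2),'err',round(e,3),round(e2,3),'step',round(ang/n,1))
        P=np.array(p);M=m
    return q
E
python3 - <<'E'
from sim import *
for pos in([.42,-.2,.25],[.38,-.24,.25]):
    print('---',pos);run([(pos,Mpsi(-90),14),([.46,-.15,.2],Mpsi(-65),5),([.54,-.09,.16],Mpsi(-45),5),(goal(-28,0,.145)[0],Mpsi(-28),5),(goal(-28,0,.185)[0],Mpsi(-28),5)])
E
```

```text
--- [0.42, -0.2, 0.25]
[ 0.439 -0.187  0.239] [-0.99  0.48  1.36  2.35 -0.78  0.22 -0.86] err 0.007 0.035 step 9.3
[ 0.437 -0.189  0.24 ] [-1.02  0.37  1.24  2.36  0.69  0.22 -2.46] err 0.015 0.08 step 9.3
[ 0.435 -0.19   0.242] [-1.13  0.54  1.36  2.35  0.49  0.22 -2.46] err 0.022 0.131 step 9.3
[ 0.433 -0.191  0.243] [-1.12  0.73  1.36  2.31  0.28  0.22 -2.46] err 0.026 0.182 step 9.3
[ 0.431 -0.193  0.244] [-1.12  0.92  1.36  2.29  0.05  0.22 -2.46] err 0.039 0.214 step 9.3
[ 0.429 -0.194  0.245] [-1.13  1.14  1.36  2.3  -0.19  0.22 -2.46] err 0.059 0.219 step 9.3
[ 0.426 -0.196  0.246] [-1.21  1.44  1.36  2.35 -0.52  0.22 -2.46] err 0.087 0.152 step 9.3
[ 0.424 -0.197  0.248] [-1.25  1.66  1.36  2.37 -0.77  0.22 -2.46] err 0.099 0.068 step 9.3
[ 0.422 -0.199  0.249] [-1.25  1.8   1.36  2.37 -0.94  0.22 -2.46] err 0.107 0.087 step 9.3
[ 0.42 -0.2   0.25] [-1.23  1.9   1.36  2.37 -1.07  0.22 -2.46] err 0.114 0.174 step 9.3
[ 0.428 -0.19   0.24 ] [-1.28  1.92  1.36  2.37 -1.1   0.22 -2.46] err 0.103 0.134 step 5.0
[ 0.436 -0.18   0.23 ] [-1.33  1.95  1.36  2.37 -1.13  0.22 -2.46] er
[... 3735 characters left out ...]
07  1.36  2.18 -1.2   0.22 -2.46] err 0.099 0.275 step 3.4
[ 0.626 -0.05   0.148] [-1.6   2.07  1.36  2.15 -1.2   0.22 -2.46] err 0.111 0.308 step 3.4
[ 0.648 -0.04   0.145] [-1.6   2.07  1.36  2.12 -1.2   0.22 -2.46] err 0.122 0.342 step 3.4
[ 0.648 -0.04   0.153] [-1.61  2.07  1.36  2.13 -1.2   0.22 -2.46] err 0.128 0.342 step 0.0
[ 0.648 -0.04   0.161] [-1.61  2.07  1.36  2.14 -1.2   0.22 -2.46] err 0.134 0.341 step 0.0
[ 0.648 -0.04   0.169] [-1.62  2.07  1.36  2.14 -1.2   0.22 -2.46] err 0.14 0.341 step 0.0
[ 0.648 -0.04   0.177] [-1.63  2.07  1.36  2.15 -1.2   0.22 -2.46] err 0.145 0.341 step 0.0
[ 0.648 -0.04   0.185] [-1.64  2.07  1.36  2.16 -1.2   0.22 -2.46] err 0.151 0.34 step 0.0
```

```bash
python3 - <<'E'
from sim import *
keys=[goal(-28,0,.145),([.56,-.085,.15],Mpsi(-42)),([.49,-.13,.18],Mpsi(-62)),([.42,-.20,.23],Mpsi(-90))]
q=np.array([-.6,1.0,.4,2.25,2.35,1.45,1.2]);Q=[]
for p,m in keys:
    q,e,e2=kin.ik(np.array(p),m,q,3e-3);Q.append(q);print(q.round(2),round(e,4),round(e2,4))
Q=[q0]+Q[::-1]
path=[]
for a,b in zip(Q,Q[1:]):
    n=20
    while 1:
        T=[kin.FK(a+(b-a)*k/n) for k in range(n+1)]
        if max(max(np.linalg.norm(x[0]-y[0])/.045,np.degrees((x[1].inv()*y[1]).magnitude())/7.5) for x,y in zip(T,T[1:]))>1: break
        n-=1
        if n<4: break
    n+=1;path+=[a+(b-a)*k/n for k in range(1,n+1)];print('seg',n)
np.save('path.npy',path)
qs=q0.copy();P0=kin.FK(q0)
ref=P0
for i in range(0,len(path),5):
    c=(path[i:i+5]+[path[-1]]*5)[:5];tr=[];tu=[]
    for qq in c:
        p,m=kin.FK(qq);qs,e,e2=kin.ik(p,m,qs,5e-3)
        tr.append((100*(p-ref[0])).round(1).tolist());tu.append(np.degrees((m*ref[1].inv()).as_rotvec()).round(1).tolist())
    ref=kin.FK(c[-1]);print(i//5,'travel',tr,'turn',tu,'\n   ',ref[0].round(3),ref[1].as_matrix()[:,2].round(2),'sim',qs.round(2),round(e,3))
E
```

```text
[-0.61  1.05  0.35  2.25  2.36  1.44  1.17] 0.0 0.0
[-0.64  1.05  0.31  2.37  2.08  1.45  1.13] 0.0 0.0
[-0.63  0.95  0.26  2.36  1.71  1.38  1.29] 0.0 0.0
[-0.5   0.82  0.27  2.26  1.34  1.4   1.59] 0.0 0.0
seg 21
seg 4
seg 4
seg 4
0 travel [[-2.1, 0.8, -1.3], [-4.1, 1.3, -2.4], [-6.1, 1.6, -3.2], [-8.0, 1.7, -3.8], [-9.8, 1.7, -4.1]] turn [[-0.7, 5.6, 10.3], [-0.8, 11.3, 20.5], [-0.5, 17.1, 30.7], [0.4, 22.9, 40.8], [1.8, 28.8, 50.8]] 
    [ 0.353 -0.163  0.189] [-0.44 -0.18 -0.88] sim [-0.46  0.54  0.79  2.05 -0.03  1.05 -0.02] 0.0
1 travel [[-1.6, -0.2, -0.1], [-2.9, -0.6, -0.0], [-4.0, -1.2, 0.2], [-4.9, -1.8, 0.6], [-5.4, -2.4, 1.1]] turn [[1.4, 6.6, 9.6], [3.2, 13.4, 18.9], [5.2, 20.4, 27.9], [7.5, 27.7, 36.7], [10.1, 35.2, 45.1]] 
    [ 0.299 -0.187  0.199] [-0.64 -0.5  -0.59] sim [-0.48  0.63  0.64  2.12  0.39  1.15  0.49] 0.0
2 travel [[-0.2, -0.7, 0.6], [-0.2, -1.3, 1.1], [0.2, -2.0, 1.7], [0.9, -2.5, 2.3], [1.9, -2.9, 2.8]] turn [[2.1, 8.0, 8.1], [4.2, 16.2, 15.8], [6.3, 24.7, 23.2], [8.2, 33.4, 30.3], [10.1, 42.4, 36.9]] 
    [ 0.318 -0.216  0.227] [-0.51 -0.82 -0.25] si
[... 547 characters left out ...]

    [ 0.49 -0.13  0.18] [ 0.47 -0.88  0.  ] sim [-0.69  0.97  0.34  2.36  1.71  1.31  1.28] 0.0
5 travel [[1.9, 0.9, -0.5], [3.8, 1.9, -1.2], [5.5, 3.1, -2.0], [7.0, 4.5, -3.0], [9.3, 5.6, -3.3]] turn [[-0.5, -0.2, 5.0], [-0.6, -0.3, 10.0], [-0.5, -0.2, 15.0], [0.0, 0.0, 20.0], [0.2, -0.0, 23.5]] 
    [ 0.583 -0.074  0.147] [ 0.78 -0.62 -0.  ] sim [-0.68  1.06  0.37  2.34  2.14  1.41  1.11] 0.0
6 travel [[2.2, 1.1, -0.2], [4.4, 2.3, -0.2], [6.5, 3.5, -0.2], [6.5, 3.5, -0.2], [6.5, 3.5, -0.2]] turn [[0.1, -0.0, 3.5], [0.0, -0.0, 7.0], [-0.2, -0.1, 10.5], [-0.2, -0.1, 10.5], [-0.2, -0.1, 10.5]] 
    [ 0.648 -0.04   0.145] [ 0.88 -0.47 -0.  ] sim [-0.66  1.07  0.41  2.25  2.35  1.4   1.13] 0.0
```

```bash
python3 - <<'E'
from sim import *
path=np.load('path.npy');a=q0;b=path[20]
ref=kin.FK(q0)
for i in range(6):
    tr=[];tu=[]
    for k in range(1,6):
        p,m=kin.FK(a+(b-a)*(5*i+k)/30);tr.append((100*(p-ref[0])).round(1).tolist());tu.append(np.degrees((m*ref[1].inv()).as_rotvec()).round(0).tolist())
    ref=(p,m);print('{"travel":%s,"turn":%s'%(tr,tu),p.round(3))
E
```

```text
{"travel":[[-1.4, 0.6, -1.0], [-2.9, 1.0, -1.8], [-4.3, 1.4, -2.5], [-5.7, 1.6, -3.1], [-7.1, 1.7, -3.5]],"turn":[[-1.0, 4.0, 7.0], [-1.0, 8.0, 14.0], [-1.0, 12.0, 22.0], [-1.0, 16.0, 29.0], [-0.0, 20.0, 36.0]] [ 0.38  -0.162  0.194]
{"travel":[[-1.3, 0.0, -0.3], [-2.5, -0.0, -0.6], [-3.7, -0.2, -0.7], [-4.7, -0.4, -0.7], [-5.6, -0.7, -0.6]],"turn":[[1.0, 4.0, 7.0], [1.0, 9.0, 14.0], [2.0, 13.0, 21.0], [4.0, 18.0, 27.0], [5.0, 23.0, 34.0]] [ 0.324 -0.169  0.188]
{"travel":[[-0.8, -0.3, 0.2], [-1.5, -0.7, 0.4], [-2.0, -1.2, 0.7], [-2.4, -1.6, 1.0], [-2.6, -2.1, 1.4]],"turn":[[1.0, 5.0, 6.0], [3.0, 10.0, 13.0], [4.0, 15.0, 19.0], [6.0, 21.0, 24.0], [7.0, 26.0, 30.0]] [ 0.297 -0.19   0.202]
{"travel":[[-0.1, -0.5, 0.4], [-0.0, -0.9, 0.8], [0.2, -1.4, 1.2], [0.6, -1.8, 1.6], [1.1, -2.2, 2.0]],"turn":[[1.0, 6.0, 6.0], [3.0, 11.0, 11.0], [4.0, 17.0, 16.0], [6.0, 23.0, 21.0], [7.0, 29.0, 26.0]] [ 0.308 -0.212  0.222]
{"travel":[[0.7, -0.3, 0.4], [1.4, -0.5, 0.7], [2.4, -0.7, 0.9], [3.4, -0.8, 1.1], [4.5, -0.7, 1.3]],"turn":[[1.0, 6.0, 5.0], [2.0, 12.0, 10.0], [3.0, 19.0, 14.0], [3.0, 25.0, 19.0], [4.0, 32.0, 23.0]] [ 0.353 -0.219  0.235]
{"travel":[[1.2, 0.1, 0.1], [2.5, 0.4, 0.1], [3.9, 0.8, -0.0], [5.3, 1.3, -0.2], [6.7, 1.9, -0.5]],"turn":[[0.0, 6.0, 4.0], [0.0, 13.0, 9.0], [-0.0, 19.0, 13.0], [-0.0, 26.0, 17.0], [-1.0, 32.0, 21.0]] [ 0.42 -0.2   0.23]
```

```bash

python3 -m crank '{"travel":[[-1.4,0.6,-1.0],[-2.9,1.0,-1.8],[-4.3,1.4,-2.5],[-5.7,1.6,-3.1],[-7.1,1.7,-3.5]],"turn":[[-1,4,7],[-1,8,14],[-1,12,22],[-1,16,29],[0,20,36]],"gripper":[0.7,0.7,0.7,0.7,0.7]}'
python3 -m crank '{"travel":[[-1.3,0,-0.3],[-2.5,0,-0.6],[-3.7,-0.2,-0.7],[-4.7,-0.4,-0.7],[-5.6,-0.7,-0.6]],"turn":[[1,4,7],[1,9,14],[2,13,21],[4,18,27],[5,23,34]],"gripper":[0.7,0.7,0.7,0.7,0.7]}'
python3 -c "
from h import *
print(bot.observe()['qpos'].round(2))"
```

```text
clock: 15.6
position: [0.3767, -0.1642, 0.198]
tool_rot: [-2.932, 0.282, 0.963]
force: [0.2, 0.4, -1.6]
grip_width: 0.0435
finger_force: 81.3
clock: 16.1
position: [0.3209, -0.1718, 0.1924]
tool_rot: [-2.51, 0.294, 1.683]
force: [-0.2, -0.6, -1.8]
grip_width: 0.0431
finger_force: 81.4
[-0.44  0.61  0.66  2.02  0.08  1.16  0.19]
```

Tracking well, and joint 5 is rising as planned. Continuing.

```bash

python3 -m crank '{"travel":[[-0.8,-0.3,0.2],[-1.5,-0.7,0.4],[-2.0,-1.2,0.7],[-2.4,-1.6,1.0],[-2.6,-2.1,1.4]],"turn":[[1,5,6],[3,10,13],[4,15,19],[6,21,24],[7,26,30]],"gripper":[0.7,0.7,0.7,0.7,0.7]}'
python3 -m crank '{"travel":[[-0.1,-0.5,0.4],[0,-0.9,0.8],[0.2,-1.4,1.2],[0.6,-1.8,1.6],[1.1,-2.2,2.0]],"turn":[[1,6,6],[3,11,11],[4,17,16],[6,23,21],[7,29,26]],"gripper":[0.7,0.7,0.7,0.7,0.7]}'
python3 -m crank '{"travel":[[0.7,-0.3,0.4],[1.4,-0.5,0.7],[2.4,-0.7,0.9],[3.4,-0.8,1.1],[4.5,-0.7,1.3]],"turn":[[1,6,5],[2,12,10],[3,19,14],[3,25,19],[4,32,23]],"gripper":[0.7,0.7,0.7,0.7,0.7]}'
python3 -m crank '{"travel":[[1.2,0.1,0.1],[2.5,0.4,0.1],[3.9,0.8,0],[5.3,1.3,-0.2],[6.7,1.9,-0.5]],"turn":[[0,6,4],[0,13,9],[0,19,13],[0,26,17],[-1,32,21]],"gripper":[0.7,0.7,0.7,0.7,0.7]}'
python3 - <<'E'
from sim import *
print(q0.round(2),s['position'].round(4),'\n',M0.as_matrix().round(3))
m=Mpsi(-90);print('to -90',np.degrees((m*M0.inv()).as_rotvec()).round(1))
m=Mpsi(-62);print('to -62',np.degrees((m*M0.inv()).as_rotvec()).round(1),100*(np.array([.49,-.13,.18])-s['position']))
import h;a=h.snap('scene','s6');b=h.snap('top','t6')
A=h.cv2.resize(a['pixels'][130:290,190:350],None,fx=2.5,fy=2.5,interpolation=3);B=h.cv2.resize(b['pixels'][130:290,180:340],None,fx=2.5,fy=2.5,interpolation=3)
h.cv2.imwrite('pics/c7.png',np.hstack([A,B])[...,::-1])
E
```

```text
clock: 16.6
position: [0.2952, -0.1927, 0.2064]
tool_rot: [-2.144, 0.0, 2.271]
force: [-0.3, 0.0, -0.8]
grip_width: 0.043
finger_force: 81.4
clock: 17.1
position: [0.3065, -0.2147, 0.2264]
tool_rot: [-1.927, -0.472, 2.683]
force: [-1.6, 0.5, -0.8]
grip_width: 0.0434
finger_force: 81.5
clock: 17.6
position: [0.3514, -0.2215, 0.2391]
tool_rot: [-1.797, -1.024, 3.003]
force: [-0.4, -0.2, 0.1]
grip_width: 0.0434
finger_force: 81.4
clock: 18.1
position: [0.4188, -0.2026, 0.234]
tool_rot: [2.264, -1.557, -0.685]
force: [0.1, -0.3, -1.3]
grip_width: 0.0433
finger_force: 81.3
[-0.57  0.9   0.18  2.22  1.11  1.45  1.67] [ 0.4188 -0.2026  0.234 ] 
 [[ 0.011 -1.     0.008]
 [-0.009 -0.008 -1.   ]
 [ 1.     0.011 -0.009]]
to -90 [-0.5 -0.6 -0.5]
to -62 [-0.3 -0.7 27.5] [ 7.12308464  7.25827164 -5.40238173]
```

View pics/c7.png

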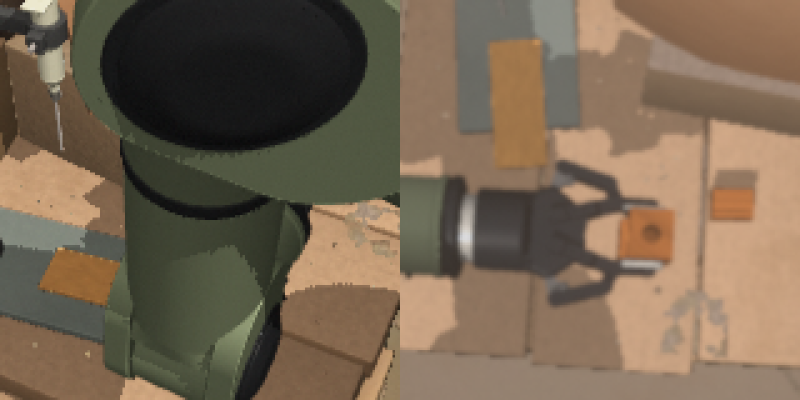

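The top crop shows the block's end with the dowel hole facing up at (652,233), so this is the right end. The board still lies on the plate at (518,100), and the scene view is hidden by the arm. Measuring the hole against the TCP.

```bash
python3 - <<'E'
from h import *
b=load('t6');s=bot.observe();im=b['pixels']
g=im.astype(int).sum(2)
h=cv2.cvtColor(im,cv2.COLOR_RGB2HSV)
y0,x0=208,262;print(g[y0:y0+32,x0:x0+32:1][::2])
m=cv2.inRange(h,(3,120,60),(18,255,255));z=np.zeros_like(m);z[205:242,262:296]=m[205:242,262:296]
c=max(cv2.findContours(z,0,2)[0],key=cv2.contourArea);q=cv2.boxPoints(cv2.minAreaRect(c));Z=s['position'][2]+.0334
print(q.round(1).tolist(),onz(b,q,Z).round(4).tolist())
r=g[216:232,272:290].astype(float);w=np.clip(330-r,0,None);yy,xx=np.mgrid[216:232,272:290]
p=((w*xx).sum()/w.sum(),(w*yy).sum()/w.sum());print(p,onz(b,[p],Z).round(4),s['position'].round(4))
E
```

```text
[[345 245 208 206 208 225 294 372 415 422 426 433 435 436 441 451 459 462
  465 475 484 487 486 487 491 489 487 487 490 491 490 490]
 [236 220 216 215 214 212 215 217 229 235 238 243 243 242 248 259 263 262
  263 292 349 424 472 488 493 494 492 489 487 484 481 480]
 [212 212 215 215 214 215 242 313 373 387 380 361 349 347 352 350 341 336
  333 325 339 395 441 454 472 486 487 484 482 479 476 477]
 [219 225 237 245 260 272 272 276 275 294 323 342 345 345 349 351 354 361
  364 368 370 373 375 378 382 391 402 428 460 471 474 484]
 [395 418 449 469 471 464 440 385 318 293 323 351 355 348 344 341 341 340
  347 348 352 355 359 361 364 369 378 413 454 465 474 487]
 [493 496 496 493 479 440 397 380 365 345 342 357 359 360 358 353 344 335
  332 334 339 344 351 354 358 361 372 412 458 482 486 491]
 [491 492 493 493 473 415 369 375 372 346 338 355 362 362 353 329 297 268
  259 266 285 311 336 343 348 353 371 418 465 484 486 486]
 [492 493 497 493 454 382 348 373 373 354 344 353 358 353 330 288 266 264
  262 254 245 262 304 332 340 343 363 417 466 486 486 483]
 [490 491 496 493 456 384 352 373 38
[... 711 characters left out ...]
1 392 371 335 297 289 322 389 455 487 494 495 498]
 [213 214 215 216 217 235 306 386 429 436 441 453 463 467 468 472 480 483
  483 483 494 483 441 407 415 443 472 486 492 496 497 495]
 [211 208 209 212 212 214 218 224 227 227 224 223 224 221 221 227 242 245
  254 304 393 452 471 483 490 492 491 489 487 490 496 498]]
[[266.6000061035156, 232.1999969482422], [268.3999938964844, 212.10000610351562], [289.70001220703125, 214.10000610351562], [287.8999938964844, 234.1999969482422]] [[0.3961, -0.1586, 0.267], [0.4412, -0.1598, 0.267], [0.44, -0.2073, 0.267], [0.395, -0.2057, 0.267]]
(np.float64(280.3682501015022), np.float64(222.3597239139261)) [[ 0.4201 -0.1876  0.267 ]] [ 0.4186 -0.2021  0.2336]
```

The hole is at (0.4201,-0.1876), within 2 mm of what the TCP predicts. Moving below the needle in three stages.

```bash

python3 -m crank '{"travel":[[1.5,1.2,-0.8],[3.1,2.6,-1.9],[4.6,4.1,-3.0],[5.9,5.6,-4.2],[7.1,7.3,-5.4]],"turn":[[-0.1,-0.3,5.5],[-0.2,-0.5,11],[-0.3,-0.7,16.5],[-0.3,-0.7,22],[-0.3,-0.7,27.5]],"gripper":[0.7,0.7,0.7,0.7,0.7]}'
python3 -m crank '{"travel":[[1.4,0.9,-0.6],[2.8,1.8,-1.2],[4.2,2.7,-1.8],[5.6,3.6,-2.4],[7,4.5,-3]],"turn":[[0,0,4],[0,0,8],[0,0,12],[0,0,16],[0,0,20]],"gripper":[0.7,0.7,0.7,0.7,0.7]}'
python3 - <<'E'
from sim import *
print(q0.round(2),s['position'].round(4),s['force'].round(1))
p,m=goal(-28,0,.145);print(np.degrees((m*M0.inv()).as_rotvec()).round(1),100*(p-s['position']))
E
```

```text
clock: 18.7
position: [0.4896, -0.1296, 0.1804]
tool_rot: [-1.685, -1.561, -2.54]
force: [0.1, 0.9, -0.7]
grip_width: 0.0433
finger_force: 81.3
clock: 19.2
position: [0.5599, -0.0851, 0.1507]
tool_rot: [-1.634, -1.561, -2.242]
force: [1.1, -0.2, -2.2]
grip_width: 0.0434
finger_force: 81.3
[-0.73  1.16  0.17  2.36  1.8   1.49  1.17] [ 0.5599 -0.0851  0.1507] [ 1.1 -0.2 -2.2]
[-0.5  0.3 14.1] [ 8.78307982  4.52929945 -0.56867442]
```

```bash

python3 -m crank '{"travel":[[1.8,0.9,-0.9],[3.6,1.8,-0.9],[5.4,2.7,-0.9],[7.1,3.6,-0.9],[8.8,4.5,-0.9]],"turn":[[-0.1,0.1,3],[-0.2,0.1,6],[-0.3,0.2,9],[-0.4,0.3,12],[-0.5,0.3,14]],"gripper":[0.7,0.7,0.7,0.7,0.7]}'
python3 -m crank '{"travel":[[0,0,0],[0,0,0],[0,0,0],[0,0,0],[0,0,0]],"turn":[[0,0,0],[0,0,0],[0,0,0],[0,0,0],[0,0,0]],"gripper":[0.7,0.7,0.7,0.7,0.7]}'
python3 - <<'E'
from sim import *
print(q0.round(2),s['position'].round(4),s['force'].round(1),'\n',M0.as_matrix().round(3))
import h;a=h.snap('scene','s7');b=h.snap('top','t7')
A=h.cv2.resize(a['pixels'][140:240,170:270],None,fx=4,fy=4,interpolation=3);B=h.cv2.resize(b['pixels'][85:185,175:275],None,fx=4,fy=4,interpolation=3)
h.cv2.imwrite('pics/c8.png',np.hstack([A,B])[...,::-1])
E
```

```text
clock: 19.7
position: [0.648, -0.041, 0.1419]
tool_rot: [1.434, -1.569, 1.215]
force: [0.1, 1.0, -1.9]
grip_width: 0.0432
finger_force: 81.3
clock: 20.2
position: [0.6477, -0.0393, 0.142]
tool_rot: [1.525, -1.568, 1.126]
force: [-0.3, -0.3, -0.9]
grip_width: 0.0431
finger_force: 81.3
[-0.69  1.18  0.27  2.28  2.11  1.51  1.19] [ 0.6477 -0.0393  0.142 ] [-0.3 -0.3 -0.9] 
 [[ 0.001 -0.471  0.882]
 [ 0.002 -0.882 -0.471]
 [ 1.     0.003  0.   ]]
```

View pics/c8.png

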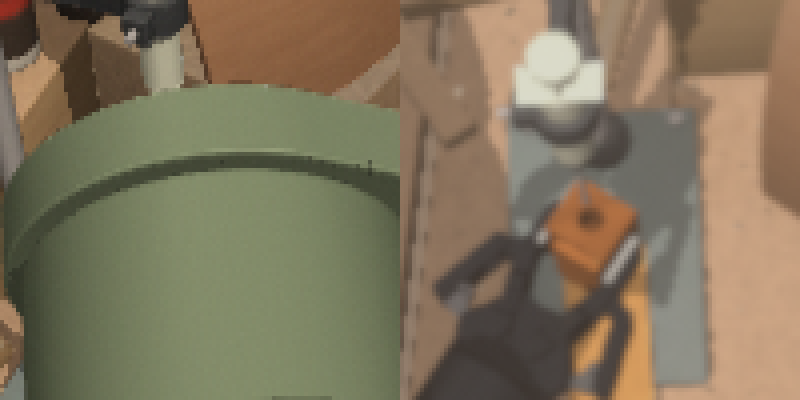

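The top crop shows the hole at about (591,216) with the needle tip just above it at (585,201). The scene view is blocked by the forearm. Measuring the remaining offset from the top camera.

```bash
cat > off.py <<'E'
from h import *
import sys
def hole(f,Z,c0):
    b=load(f);g=b['pixels'].astype(float).sum(2);x0,y0=int(c0[0]),int(c0[1])
    r=g[y0-7:y0+8,x0-7:x0+8];bg=np.median(r);w=np.clip(bg-40-r,0,None);yy,xx=np.mgrid[y0-7:y0+8,x0-7:x0+8]
    p=((w*xx).sum()/w.sum(),(w*yy).sum()/w.sum());return p,onz(b,[p],Z)[0],r
E
python3 - <<'E'
from off import *
s=bot.observe();T=s['position']
p,w,r=hole('t7',T[2]+.0334,(175+(591-400)/4,85+216/4));print(np.round(p,2),w.round(4),T.round(4));print(r.astype(int))
b=load('t7');n=onz(b,[(221.3,135.7)],.21)[0]+[.002,0,0];print('needle',n.round(4))
ps=np.radians(-28.1);h_=np.array([np.cos(ps),np.sin(ps)]);print('predicted hole',(T[:2]-.0155*h_).round(4))
E
```

```text
[222.29 139.5 ] [ 0.6334 -0.0336  0.1754] [ 0.6478 -0.0392  0.142 ]
[[369 394 393 369 359 348 342 345 347 348 359 375 369 342 324]
 [398 404 379 358 351 344 340 337 342 343 349 362 374 357 329]
 [398 390 362 347 344 345 339 326 333 336 334 340 348 344 334]
 [366 363 349 344 344 345 335 319 327 331 332 334 338 342 343]
 [355 346 340 336 331 327 312 303 307 317 331 343 347 350 351]
 [337 337 333 329 311 287 263 255 265 288 321 342 352 354 354]
 [332 332 330 321 292 245 220 223 234 258 294 334 352 354 356]
 [333 334 334 323 283 220 200 210 226 243 276 324 349 354 354]
 [337 343 344 330 289 227 214 230 240 246 276 322 345 350 349]
 [346 349 349 343 313 266 253 258 265 275 304 334 348 346 344]
 [348 352 355 351 338 314 294 288 293 307 326 342 345 344 336]
 [339 349 352 351 348 341 331 324 327 335 338 341 341 336 322]
 [321 334 344 347 347 346 344 342 341 340 340 339 339 329 298]
 [341 335 336 338 338 341 340 339 340 343 342 338 333 312 270]
 [362 366 356 338 325 326 334 339 341 341 339 336 319 283 257]]
needle [ 0.6336 -0.0339  0.21  ]
predicted hole [ 0.6341 -0.0319]
```

The hole and needle are aligned within 0.5 mm. Rising to just below the tip and checking again.

```bash

python3 -m crank '{"travel":[[0,0,0.5],[0,0,1.2],[0,0,1.9],[0,0,2.5],[0,0,2.7]],"turn":[[0,0,0],[0,0,0],[0,0,0],[0,0,0],[0,0,0]],"gripper":[0.7,0.7,0.7,0.7,0.7]}'
python3 -m crank '{"travel":[[0,0,0],[0,0,0],[0,0,0],[0,0,0],[0,0,0]],"turn":[[0,0,0],[0,0,0],[0,0,0],[0,0,0],[0,0,0]],"gripper":[0.7,0.7,0.7,0.7,0.7]}'
python3 - <<'E'
from off import *
s=bot.observe();T=s['position'];b=snap('top','t8');Z=T[2]+.0334
c=proj(b,[[.6334,-.0336,Z]])[0];p,w,r=hole('t8',Z,c);print(c,np.round(p,2),w.round(4),T.round(4),s['qpos'].round(2),s['force'].round(1));print(r.astype(int))
from scipy.spatial.transform import Rotation as R
print(R.from_euler('xyz',s['tool_rot']).as_matrix().round(3))
E
```

```text
clock: 20.8
position: [0.648, -0.0391, 0.1701]
tool_rot: [1.098, -1.569, 1.553]
force: [0.4, 1.1, -0.8]
grip_width: 0.0434
finger_force: 81.3
clock: 21.3
position: [0.6479, -0.0392, 0.1689]
tool_rot: [1.484, -1.568, 1.168]
force: [0.1, -0.6, -0.7]
grip_width: 0.0433
finger_force: 81.3
[221.47451341 136.01391524] [221.82 136.17] [ 0.6331 -0.0345  0.2023] [ 0.6479 -0.0392  0.1689] [-0.7   1.12  0.28  2.31  2.12  1.49  1.22] [ 0.1 -0.6 -0.7]
[[354 380 374 357 351 346 336 332 332 312 294 308 323 323 321]
 [335 354 355 348 349 352 340 323 312 287 294 319 331 331 328]
 [319 341 345 343 346 352 342 321 301 280 295 324 332 336 338]
 [316 338 341 338 340 341 336 318 293 278 302 331 340 348 348]
 [326 335 334 332 327 320 320 304 265 274 316 341 348 352 352]
 [331 333 331 324 305 282 292 297 262 260 297 333 352 355 355]
 [330 331 330 322 288 245 259 285 255 243 268 314 348 354 354]
 [333 336 339 333 289 230 226 247 238 232 257 308 346 351 352]
 [344 346 348 342 308 251 236 250 251 254 278 316 343 349 347]
 [349 349 352 349 329 291 269 268 273 286 310 331 343 346 341]
 [348 350 352 352 343 330 314 304 308 323 336 340 341 339 334]
 [337 344 350 350 349 344 340 335 337 338 340 338 339 336 322]
 [346 337 341 343 345 345 344 342 338 335 338 340 336 330 300]
 [364 355 347 338 334 336 337 336 337 336 339 340 333 310 269]
 [364 369 363 347 326 323 328 336 336 336 337 333 319 283 254]]
[[ 0.001 -0.471  0.882]
 [ 0.003 -0.882 -0.471]
 [ 1.     0.003  0.   ]]
```

The needle sits centred over the hole within about 1 mm. Raising slowly in small steps.

```bash

python3 -m crank '{"travel":[[0,0,0.2],[0,0,0.4],[0,0,0.6],[0,0,0.8],[0,0,1.0]],"turn":[[0,0,0],[0,0,0],[0,0,0],[0,0,0],[0,0,0]],"gripper":[0.7,0.7,0.7,0.7,0.7]}'
python3 -m crank '{"travel":[[0,0,0.2],[0,0,0.4],[0,0,0.6],[0,0,0.8],[0,0,1.0]],"turn":[[0,0,0],[0,0,0],[0,0,0],[0,0,0],[0,0,0]],"gripper":[0.7,0.7,0.7,0.7,0.7]}'
python3 -m crank '{"travel":[[0,0,0],[0,0,0],[0,0,0],[0,0,0],[0,0,0]],"turn":[[0,0,0],[0,0,0],[0,0,0],[0,0,0],[0,0,0]],"gripper":[0.7,0.7,0.7,0.7,0.7]}'
python3 - <<'E'
from off import *
s=bot.observe();T=s['position'];b=snap('top','t9');Z=T[2]+.0334
c=proj(b,[[.6334,-.0336,Z]])[0];print('expected hole px',c.round(2),'axis+10mm below',proj(b,[[.6334,-.0336,.21]])[0].round(2));p,w,r=hole('t9',Z,c);print(T.round(4),np.round(p,2),w.round(4),s['force'].round(1),s['qpos'].round(2),abs(s['qd']).max().round(3));print(int(c[0])-7,int(c[1])-7);print(r.astype(int))
from scipy.spatial.transform import Rotation as R
print(R.from_euler('xyz',s['tool_rot']).as_matrix().round(3))
h=cv2.cvtColor(b['pixels'],cv2.COLOR_RGB2HSV);m=cv2.inRange(h,(3,150,60),(16,255,255));z=np.zeros_like(m);z[120:160,205:240]=m[120:160,205:240]
cs=max(cv2.findContours(z,0,2)[0],key=cv2.contourArea);(cx,cy),wh,an=cv2.minAreaRect(cs);print('block face',cx,cy,wh,an)
E
```

```text
clock: 21.85
position: [0.648, -0.0391, 0.1793]
tool_rot: [1.405, -1.568, 1.247]
force: [-0.1, -0.1, -1.6]
grip_width: 0.0433
finger_force: 81.3
clock: 22.35
position: [0.6479, -0.0392, 0.1892]
tool_rot: [1.447, -1.568, 1.204]
force: [0.2, 0.5, -0.5]
grip_width: 0.0429
finger_force: 81.3
clock: 22.85
position: [0.6479, -0.0392, 0.189]
tool_rot: [1.48, -1.568, 1.171]
force: [0.4, -0.5, -0.8]
grip_width: 0.0433
finger_force: 81.3
expected hole px [220.85 133.3 ] axis+10mm below [221.24 134.98]
[ 0.6479 -0.0392  0.189 ] [221.8  131.69] [ 0.6377 -0.0356  0.2224] [ 0.4 -0.5 -0.8] [-0.71  1.07  0.29  2.33  2.14  1.47  1.24] 0.001
213 126
[[326 341 356 358 357 343 324 297 299 301 279 268 251 228 227]
 [326 339 346 346 338 315 294 294 300 287 292 311 307 297 303]
 [317 339 344 345 341 329 319 319 302 281 295 323 328 330 334]
 [309 335 343 339 338 336 335 320 289 274 298 328 338 343 346]
 [323 338 336 334 330 325 329 314 265 264 305 335 347 351 352]
 [328 333 330 329 318 302 303 308 261 236 274 324 347 354 355]
 [330 330 332 327 304 268 260 287 269 225 247 303 341 355 355]
 [332 335 337 336 304 246 234 278 281 235 234 292 340 353 352]
 [340 343 345 344 314 255 234 271 285 256 256 298 338 350 350]
 [347 349 352 348 329 289 256 261 270 270 289 317 340 347 347]
 [348 352 353 353 348 328 301 290 289 302 321 337 346 343 341]
 [337 349 351 352 349 344 340 333 332 333 338 341 339 338 334]
 [324 338 340 343 346 346 345 344 343 341 340 339 339 339 324]
 [349 345 340 342 342 340 341 339 338 337 340 339 336 330 300]
 [363 369 368 362 342 333 336 337 339 339 339 339 332 309 267]]
[[ 0.001 -0.471  0.882]
 [ 0.002 -0.882 -0.471]
 [ 1.     0.003  0.   ]]
block face 219.8461456298828 135.2307586669922 (16.641006469726562, 18.859806060791016) 33.6900634765625
```

The needle stands in the middle of the hole. The tip is about 12 mm inside, the contact force is near zero and the arm is at rest. Handing in.

```bash
python3 -c "
from workcell import bot
print(bot.job_done())"
```

```text
the job is handed in; nothing more can be done
None
```

I handed the job in at about 23 s of the 72 s: the drip board lies on the plate under the needle, let go of, and the arm holds the neck block with its hole up. By my measurements the tip is about 12 mm inside, centred to about 1 mm and not pushed; the judge returned no result.

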